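Reload the specimen-label dispenser

TASK

Reload the four-lane label dispenser: open its clear hinged cover, take every spent bare cardboard core off its spindle and drop it in the waste-paper bin, and put each fresh label roll that lies on the counter on a spindle of its own, pushed right down onto the turntable. Then shut the cover completely. Leave the tube rack, the bottle and the slide box where they are.

Things in the scene. Friction and masses are not known exactly. Their poses are not given: they have to be found in the camera images.
- dispenser: white open-topped label dispenser, fixed: 170 mm deep (x), 375 wide (y), 75 high, walls 5 mm, inner floor 12 mm above the counter, four upright spindles 90 mm apart in a row along y. Origin on the counter under the middle of the row; x points to its back, away from the robot (outer faces at x = -75 and +95 mm), y to its left, z up. Turned up to 0.12 rad
- lane1 (a point): point on the axis of the leftmost (+y) spindle of the dispenser, at the top face of its turntable, 18 mm above the counter, where the underside of a mounted roll rests. The fixed upright steel spindle is 20 mm in diameter, its tapered tip (8 mm wide at the very top) ends 50 mm above this point; turntable 62 mm across
- lane2 (a point): point on the axis of the second from the left spindle of the dispenser, at the top face of its turntable, 18 mm above the counter, where the underside of a mounted roll rests. The fixed upright steel spindle is 20 mm in diameter, its tapered tip (8 mm wide at the very top) ends 50 mm above this point; turntable 62 mm across
- lane3 (a point): point on the axis of the third from the left spindle of the dispenser, at the top face of its turntable, 18 mm above the counter, where the underside of a mounted roll rests. The fixed upright steel spindle is 20 mm in diameter, its tapered tip (8 mm wide at the very top) ends 50 mm above this point; turntable 62 mm across
- lane4 (a point): point on the axis of the rightmost (-y) spindle of the dispenser, at the top face of its turntable, 18 mm above the counter, where the underside of a mounted roll rests. The fixed upright steel spindle is 20 mm in diameter, its tapered tip (8 mm wide at the very top) ends 50 mm above this point; turntable 62 mm across
- cover (a joint): angle of the clear plastic cover (176 mm by 375 mm by 4 mm, 280 g) about its hinge on top of the back wall: 0 shut, 1.8 at its stop, wide open and leaning back; 0 to 0.25 at the start. The stiff hinge keeps the cover at any angle it is left at; moving it at the handle takes about 2 to 5 N
- cover_handle (a point): centre of the round steel bar of the cover's bow handle: 10 mm thick, 100 mm long, parallel to the hinge, 40 mm off the cover's outer face (the upper one when shut), 168 mm from the hinge, 8 mm from the free front edge; it can turn in a pinching grip. Moves with the cover; axes are the dispenser's when shut
- cover_hinge (a point): middle of the hinge line, which runs along the dispenser's y, 75.5 mm above the counter, 95 mm behind the spindles. At cover angle a the handle bar is x = -0.168 cos a + 0.044 sin a, z = 0.168 sin a + 0.044 cos a (m) from here along the dispenser's x and z. This frame turns with the cover
- bin: grey open waste-paper bin fixed to the counter, 160 mm (x) by 130 mm (y) by 90 mm high, walls and floor 4 mm; origin at the centre of its underside
- roll0: fresh roll of specimen labels lying flat: white paper ring, 58 mm outside, 26 mm bore through its cardboard core, 25 mm tall, 55 g, rigid; origin at the centre of its underside, z along its bore; there are three or four such rolls (an absent one reads None)
- roll1: fresh roll of specimen labels lying flat: white paper ring, 58 mm outside, 26 mm bore through its cardboard core, 25 mm tall, 55 g, rigid; origin at the centre of its underside, z along its bore; there are three or four such rolls (an absent one reads None)
- roll2: fresh roll of specimen labels lying flat: white paper ring, 58 mm outside, 26 mm bore through its cardboard core, 25 mm tall, 55 g, rigid; origin at the centre of its underside, z along its bore; there are three or four such rolls (an absent one reads None)
- roll3: fresh roll of specimen labels lying flat: white paper ring, 58 mm outside, 26 mm bore through its cardboard core, 25 mm tall, 55 g, rigid; origin at the centre of its underside, z along its bore; there are three or four such rolls (an absent one reads None)
- core0: spent label core, a bare brown cardboard tube 33 mm outside, 26 mm bore, 25 mm tall, 12 g, sitting upright on one of the spindles at the start; origin at the centre of its underside, z along its bore; two to four are there (an absent one reads None)
- core1: spent label core, a bare brown cardboard tube 33 mm outside, 26 mm bore, 25 mm tall, 12 g, sitting upright on one of the spindles at the start; origin at the centre of its underside, z along its bore; two to four are there (an absent one reads None)
- core2: spent label core, a bare brown cardboard tube 33 mm outside, 26 mm bore, 25 mm tall, 12 g, sitting upright on one of the spindles at the start; origin at the centre of its underside, z along its bore; two to four are there (an absent one reads None)
- core3: spent label core, a bare brown cardboard tube 33 mm outside, 26 mm bore, 25 mm tall, 12 g, sitting upright on one of the spindles at the start; origin at the centre of its underside, z along its bore; two to four are there (an absent one reads None)
- tube_rack: bystander: white rack of capped blood tubes, 62 mm by 150 mm, 100 mm high; origin at the centre of its underside
- alcohol_bottle: bystander: white bottle 64 mm across, 160 mm high; origin at the centre of its underside
- slide_box: bystander: flat box of microscope slides, 61 mm by 86 mm by 34 mm; origin at the centre of its underside
Not all that is in view belongs to the job. What is shaped like the roll0 but orange, turquoise or yellow is not meant.

How it is judged:
By the outcome, as a careful person would: the job done as asked, in the order asked, and still so for the second after the job is handed in, with the robot touching nothing.
Of core0, core1, core2, core3 only 2 to 4 are there at a start; the rules pass over those that are not, and their reading is None.
Of roll0, roll1, roll2, roll3 only 3 to 4 are there at a start; the rules pass over those that are not, and their reading is None.
At some moment in a run one of roll0, roll1, roll2, roll3 may be knocked a few centimetres aside while the robot is not near it.
It also fails if it takes over 210 s, if anything falls off the work surface, if the arm or the gripper's body presses on something with over 40 N, if the wrist force passes 120 N, or if a joint passes its speed limit or range.

ROBOT

A 7-joint arm with a two-finger parallel gripper is mounted at the origin on the work surface. World frame = base frame: x ahead of the robot, y to its left, z up, the work surface at z = 0. Lengths are in m, angles in rad, forces in N, time in s.
With the tool pointing down it reaches from about 0.35 to 0.9 m from the base axis. Payload 8.1 kg.
Tool frame: the origin (TCP) lies midway between the tips of the shut fingers; the grasp point (between the pads) lies 19 mm behind it; x points along the fingers, z is the direction in which the jaws open and shut, and the axes are right-handed (so a half turn about x gives the same grasp; the last joint's range is limited). The gripper opens to 92 mm and grips with 3 to 60 N. Pads are 19 mm wide; open, the fingers measure 130 mm over their backs; the gripper's body (75 mm by 190 mm) begins 47 mm behind the grasp point.
Start: joints at [-1.444, 0.434, 0.025, 1.573, -0.012, 1.134, -0.075], TCP at [0.142, 0.609, 0.227] pointing down, gripper open.
Joint ranges: [-2.62, 2.62], [-0.44, 2.09], [-1.27, 1.32], [0.08, 2.57], [-1.32, 4.46], [0.12, 2], [-2.74, 2.74]. Speed limits (rad/s): [2.22, 2.22, 3.01, 3.01, 3.14, 3.14, 3.14].

INTERFACE

Orientations are given as a rotation vector (axis times angle).
In Python, from cell import arm gives the robot as it stands. The module is installed in compiled form; this text tells all that it offers.
- The arm moves only by the tool move_arm, never from a script. Its argument "steps" is text: rows parted by semicolons, each of 5 numbers parted by spaces: the shift along the tool's x, y, z in m, then the turn about the tool's x in rad, then the closure in counts, from 0 (fully open) to 255 (shut). A call has 1 to 10 rows; each row is the pose to reach, as a shift and turn from the pose commanded when the call began, along the tool's axes at that moment; what a row does not reach only later rows make up. A row lasts 1/12 s, in which the tool goes at most 41.7 mm and 7.16 degrees, less where a joint would pass 70% of its speed; a pose out of reach is approached as far as the arm can. A call with a gripper value outside its range is refused whole. The fingers move at their own pace and stop on an object; "squeeze" is the grip in N (left out, the last holds). Time passes only in rows, so rows that repeat a pose let the fingers close. It gives the time, the measured TCP pose, the force and the opening at its end, in the units of the state.
- arm.observe(): the state, without advancing time (a new reading comes with each control period).
- arm.get_image(name): name is "scene" or "top" or "wrist"; returns a dict with "img" (384x512x3 uint8, blue, green, red), "z_map" (384x512 float32, m along the optical axis (not along the pixel's ray), 0 where there is no reading), "vfov" (degrees; the focal length in pixels is half the picture's height over the tangent of half this angle, whatever the lens; pixels are square), "cx", "cy" (the principal point, pixels), "extrinsics" (4x4, takes a point from camera to world coordinates). Camera axes: x right, y up, looking along -z (the intrinsics and any distortion apply to the point x, -y, -z); pixel columns grow to the right and rows downward; lengths in m; the calibration is good to about 2 mm. A picture is of the moment at which its call begins.
- arm.sign_off(): hands the job in, once; it reports no verdict.
The state is a dict: "clock": time; "joints": joint angles; "dq": joint speeds; "joint_efforts": joint torques, N m; "position": TCP position; "ee_rot": TCP orientation; "force": force on the tool from outside, world axes, zero at the start; "ft_torque": the same for the moment, N m; "width": opening from 0.0 (shut) to 1.0 (fully open).
Only numpy, scipy, OpenCV 4.12 (cv2) and the standard library are available. Lean on these libraries where they do the work, as an engineer would, in place of code of your own. Each camera call takes 0.05 s, during which the arm holds its last target.

## Working session

There is one attempt and no reset: what is moved stays moved. The work goes in short steps, Python scripts to look and compute and a tool call to move; the robot and the scene stay as the last step left them, time stands still between calls to the robot, and variables do not carry over. Pictures are saved under pics/ and viewed, and the job is handed in when it is done.

Besides the shell and the picture viewer there is one more tool, called by a JSON object that holds its "api" and its "payload". move_arm: Moves the arm, as the interface text tells. Its arguments: {"type":"object","properties":{"steps":{"type":"string"},"squeeze":{"type":"number"}},"required":["steps"]}

```bash
mkdir -p pics
cat > h.py <<'E'
import numpy as np, cv2
from cell import arm
from scipy.spatial.transform import Rotation as R
def grab(n,f=None):
    d=arm.get_image(n)
    if f: cv2.imwrite('pics/'+f,d['img'])
    return d
def cloud(d):
    z=d['z_map']; h,w=z.shape; f=h/2/np.tan(np.radians(d['vfov'])/2)
    v,u=np.mgrid[:h,:w]
    P=np.stack([(u-d['cx'])/f*z,-(v-d['cy'])/f*z,-z],-1)
    E=np.array(d['extrinsics']); W=P@E[:3,:3].T+E[:3,3]
    W[z==0]=np.nan
    return W
def st():
    s=arm.observe(); 
    print('t',round(s['clock'],2),'p',np.round(s['position'],4),'F',np.round(s['force'],1),'w',round(s['width'],3))
    M=R.from_rotvec(s['ee_rot']).as_matrix(); print('x',M[:,0].round(3),'y',M[:,1].round(3),'z',M[:,2].round(3))
    return s,M
E
python3 - <<'E'
from h import *
s,M=st(); print(s.keys())
for n in ['scene','top','wrist']:
    d=grab(n,n+'0.png'); print(n,d['vfov'],d['cx'],d['cy'],np.round(d['extrinsics'],3).tolist(), d.keys())
E
```

```text
t 0.0 p [0.1423 0.6081 0.226 ] F [ 0.4 -0.2 -0.5] w 0.999
x [-0.    -0.002 -1.   ] y [-0.974  0.228 -0.   ] z [ 0.228  0.974 -0.002]
dict_keys(['clock', 'joints', 'dq', 'joint_efforts', 'position', 'ee_rot', 'force', 'ft_torque', 'width'])
scene 46.11839536316315 252.24218163552743 190.9621447986394 [[-0.362, -0.73, 0.58, 1.484], [0.932, -0.286, 0.223, 0.339], [0.004, 0.621, 0.784, 1.357], [0.0, 0.0, 0.0, 1.0]] dict_keys(['img', 'z_map', 'vfov', 'cx', 'cy', 'extrinsics'])
top 44.65208535733126 251.52892621947856 191.53387465281216 [[0.024, 0.993, -0.113, 0.361], [-1.0, 0.023, -0.012, -0.044], [-0.009, 0.113, 0.994, 1.953], [0.0, 0.0, 0.0, 1.0]] dict_keys(['img', 'z_map', 'vfov', 'cx', 'cy', 'extrinsics'])
wrist 66.1073635597407 250.80884143811642 193.9836065928046 [[0.228, -0.927, -0.297, 0.062], [0.974, 0.216, 0.071, 0.626], [-0.002, -0.306, 0.952, 0.384], [0.0, 0.0, 0.0, 1.0]] dict_keys(['img', 'z_map', 'vfov', 'cx', 'cy', 'extrinsics'])
```

View pics/scene0.png

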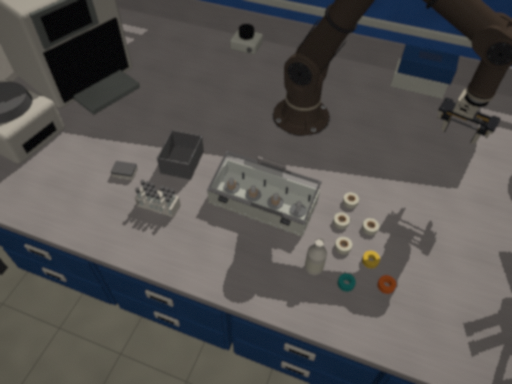

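View pics/top0.png

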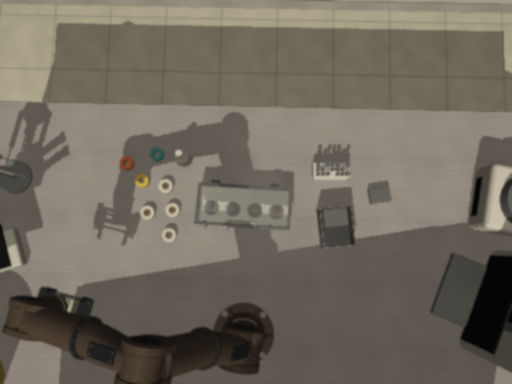

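View pics/wrist0.png

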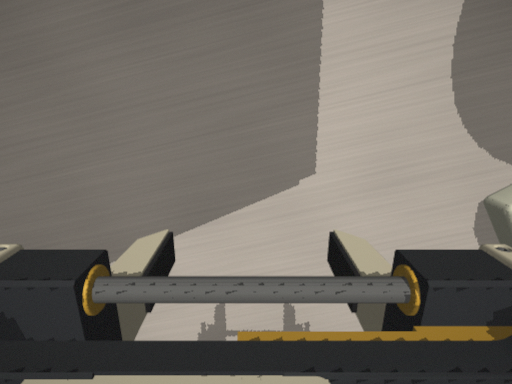

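Run:
```python
from h import *
t=grab('top');s=grab('scene')
a=cv2.resize(t['img'][135:255,100:360],None,fx=3,fy=3,interpolation=cv2.INTER_CUBIC);cv2.imwrite('pics/top1.png',a)
b=cv2.resize(s['img'][120:300,100:410],None,fx=2.5,fy=2.5,interpolation=cv2.INTER_CUBIC);cv2.imwrite('pics/scene1.png',b)
for d in (t,s):
    W=cloud(d); 
    z=W[...,2]; m=np.abs(z)<.02
    print('plane',np.nanmedian(z[m]), m.sum())
    print(W[150:300:50,100:400:60,2].round(3))
    hsv=cv2.cvtColor(d['img'],cv2.COLOR_BGR2HSV)
    obj=((z>.012)&(z<.2)&(W[...,0]>.2)&(W[...,0]<.9)&(abs(W[...,1])<.6)).astype(np.uint8)
    n,l,stt,c=cv2.connectedComponentsWithStats(obj)
    for i in range(1,n):
        if stt[i,4]<25: continue
        q=W[l==i]; mm=l==i
        top=q[q[:,2]>np.percentile(q[:,2],60)-.004]
        print(stt[i],'z',np.percentile(q[:,2],[50,95]).round(3),'c',((q.min(0)+q.max(0))/2).round(3),'topc',top.mean(0).round(3),'bgr',d['img'][mm].mean(0).round())
```

```text
plane 0.001307868062278006 111694
[[ 0.     0.019  0.002 -0.002  0.001]
 [ 0.005 -0.002  0.09   0.098 -0.008]
 [-0.007 -0.002  0.002 -0.004  0.008]]
[150 147  14  14 132] z [0.026 0.034] c [0.731 0.382 0.025] topc [0.729 0.383 0.029] bgr [75. 83. 49.]
[173 149  19  19 260] z [0.109 0.162] c [0.707 0.266 0.094] topc [0.704 0.263 0.136] bgr [ 94. 106. 112.]
[120 156  14  15 141] z [0.024 0.034] c [0.689 0.507 0.025] topc [0.69  0.507 0.027] bgr [ 40.  66. 117.]
[312 160  39  20 609] z [0.06  0.106] c [ 0.681 -0.344  0.062] topc [ 0.671 -0.342  0.098] bgr [116. 129. 134.]
[135 173  14  15 138] z [0.026 0.035] c [0.618 0.44  0.025] topc [0.615 0.438 0.029] bgr [ 63. 131. 156.]
[159 179  15  14 135] z [0.026 0.035] c [0.597 0.338 0.026] topc [0.596 0.338 0.029] bgr [139. 164. 174.]
[ 194  180   98   51 4130] z [0.102 0.126] c [0.52  0.013 0.094] topc [0.474 0.013 0.116] bgr [106. 117. 120.]
[367 186  25  18 327] z [0.034 0.044] c [ 0.578 -0.548  0.03 ] topc [ 0.577 -0.547  0.038] bgr [ 90.  97. 100.]
[165 203  15  14 129] z [0.026 0.034] c [0.497 0.308 0.026] topc [0.497 0.307 0.028] bgr 
[... 1080 characters left out ...]
c [0.496 0.306 0.022] topc [0.498 0.306 0.024] bgr [129. 147. 155.]
[362 218  17  15 177] z [0.024 0.029] c [0.484 0.409 0.024] topc [0.486 0.409 0.025] bgr [129. 147. 156.]
[335 236  18  17 193] z [0.023 0.029] c [0.596 0.338 0.022] topc [0.598 0.338 0.025] bgr [130. 148. 157.]
[305 238  22  36 567] z [0.101 0.159] c [0.716 0.266 0.089] topc [0.717 0.267 0.128] bgr [ 98. 107. 111.]
[362 250  18  17 202] z [0.023 0.028] c [0.616 0.438 0.021] topc [0.618 0.439 0.024] bgr [ 51. 122. 146.]
[338 272  18  18 227] z [0.023 0.028] c [0.732 0.382 0.022] topc [0.732 0.382 0.025] bgr [68. 72. 30.]
[378 274  19  18 225] z [0.023 0.028] c [0.69  0.507 0.022] topc [0.69  0.507 0.024] bgr [ 28.  56. 106.]
```

View pics/top1.png

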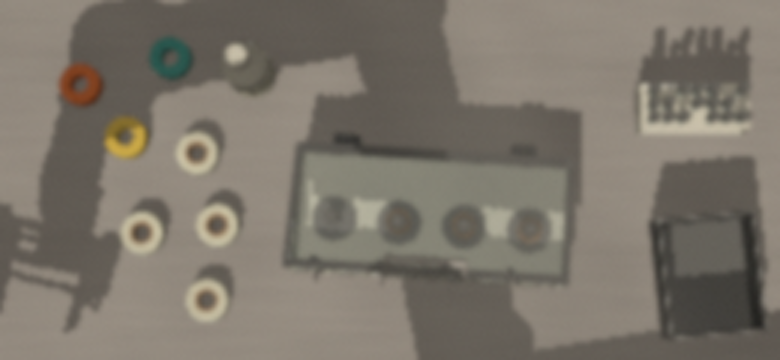

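View pics/scene1.png

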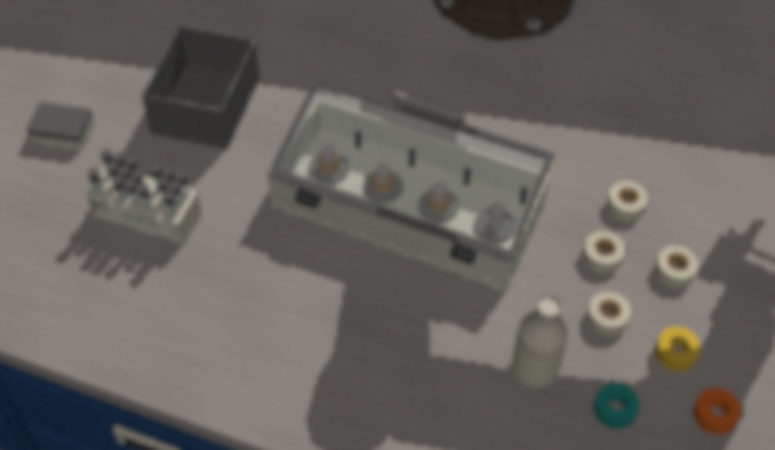

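Run:
```python
from h import *
pts=[]
for n in ('top','scene'):
    W=cloud(grab(n)).reshape(-1,3)
    q=W[(W[:,0]>.4)&(W[:,0]<.66)&(abs(W[:,1]-.01)<.21)&(W[:,2]>.03)]
    print(n,len(q)); print(np.histogram(q[:,2],bins=np.arange(.03,.2,.01)))
    # cover plane RANSAC
    best=None;rng=np.random.default_rng(0)
    for _ in range(2000):
        p=q[rng.choice(len(q),3,False)]; nn=np.cross(p[1]-p[0],p[2]-p[0]); l=np.linalg.norm(nn)
        if l<1e-4: continue
        nn/=l; k=abs((q-p[0])@nn)<.003
        if best is None or k.sum()>best.sum(): best=k
    c=q[best].mean(0);u,s,v=np.linalg.svd(q[best]-c);nn=v[2]*np.sign(v[2][2])
    print('plane',best.sum(),c.round(4),nn.round(4))
    k=abs((q-c)@nn)<.004; inl=q[k]
    r=cv2.minAreaRect((inl[:,:2]*1000).astype(np.float32)); print(r, cv2.boxPoints(r).round(1).tolist())
    h=q[((q-c)@nn>.025)]; print('handle pts',len(h),np.percentile(h,[2,50,98],axis=0).round(3).tolist(), 'hmax',((h-c)@nn).max())
    pts.append((n,))
```

```text
top 4121
(array([  7,  11,  13,  22, 146, 701, 955, 897, 838, 415,  35,   3,  19,
        55,   4,   0]), array([0.03, 0.04, 0.05, 0.06, 0.07, 0.08, 0.09, 0.1 , 0.11, 0.12, 0.13,
       0.14, 0.15, 0.16, 0.17, 0.18, 0.19]))
plane 1935 [0.5176 0.0137 0.1021] [ 0.241  -0.0134  0.9704]
((522.0071411132812, 10.722488403320312), (374.98095703125, 185.93930053710938), 87.80017852783203) [[421.8999938964844, -173.10000610351562], [607.7000122070312, -180.1999969482422], [622.0999755859375, 194.5], [436.29998779296875, 201.60000610351562]]
handle pts 78 [[0.441, -0.039, 0.154], [0.448, 0.013, 0.163], [0.453, 0.065, 0.174]] hmax 0.05452511181997934
scene 5562
(array([ 164,  132,  156,  169,  347, 1099, 1082, 1015,  942,  351,   12,
          5,   19,   69,    0,    0]), array([0.03, 0.04, 0.05, 0.06, 0.07, 0.08, 0.09, 0.1 , 0.11, 0.12, 0.13,
       0.14, 0.15, 0.16, 0.17, 0.18, 0.19]))
plane 2917 [0.5179 0.015  0.0997] [ 0.2472 -0.0097  0.9689]
((522.068603515625, 8.693450927734375), (377.52020263671875, 191.53375244140625), 87.75340270996094) [[419.0, -176.1999969482422], [610.4000244140625, -183.6999969482422], [625.2000122070312, 193.60000610351562], [433.79998779296875, 201.10000610351562]]
handle pts 89 [[0.441, -0.037, 0.152], [0.45, 0.014, 0.162], [0.455, 0.066, 0.168]] hmax 0.052367236138301916
```

```bash
cat >> h.py <<'E'
YAW=-.038
def go(x,y,z,ang=YAW):
    s,M=st(); d=M.T@(np.array([x,y,z])-s['position'])
    a=np.arctan2(M[1,2],M[0,2]); t=a-ang
    t=(t+np.pi/2)%np.pi-np.pi/2
    print('j7',round(s['joints'][6],2),'row',d.round(4),'turn',round(t,3),'rows',np.linalg.norm(d)/.0417,abs(t)/.125)
E
python3 -c "
from h import *
go(.449,.0135,.25)"
```

```text
t 0.35 p [0.1424 0.6085 0.2266] F [ 0.8 -0.6 -0.1] w 1.002
x [-0. -0. -1.] y [-0.974  0.228 -0.   ] z [ 0.228  0.974 -0.   ]
j7 -0.08 row [-0.0233 -0.4341 -0.5094] turn 1.379 rows 16.060702052041137 11.03122195761668
```

{"api": "move_arm", "payload": {"steps": "-0.023 -0.434 -0.509 1.379 0; -0.023 -0.434 -0.509 1.379 0; -0.023 -0.434 -0.509 1.379 0; -0.023 -0.434 -0.509 1.379 0; -0.023 -0.434 -0.509 1.379 0; -0.023 -0.434 -0.509 1.379 0; -0.023 -0.434 -0.509 1.379 0; -0.023 -0.434 -0.509 1.379 0; -0.023 -0.434 -0.509 1.379 0; -0.023 -0.434 -0.509 1.379 0", "squeeze": 20}}

```text
clock: 1.18
position: [0.3337, 0.2366, 0.2414]
ee_rot: [-0.066, 1.569, 0.067]
force: [1.0, 1.5, 0.9]
width: 1.001
```

```bash
python3 -c "
from h import *
go(.449,.0135,.25)"
```

```text
t 1.18 p [0.3337 0.2366 0.2414] F [1.  1.5 0.9] w 1.001
x [ 0.     0.001 -1.   ] y [-0.085  0.996  0.001] z [0.996 0.085 0.   ]
j7 -0.63 row [-0.0088 -0.2321  0.0959] turn 0.123 rows 6.025924461315532 0.9836003285678139
```

{"api": "move_arm", "payload": {"steps": "-0.009 -0.232 0.096 0.123 0; -0.009 -0.232 0.096 0.123 0; -0.009 -0.232 0.096 0.123 0; -0.009 -0.232 0.096 0.123 0; -0.009 -0.232 0.096 0.123 0; -0.009 -0.232 0.096 0.123 0; -0.009 -0.232 0.096 0.123 0; -0.009 -0.232 0.096 0.123 0; -0.009 -0.232 0.096 0.123 0"}}

```text
clock: 1.93
position: [0.4497, 0.0163, 0.2499]
ee_rot: [0.026, 1.571, -0.026]
force: [-0.6, -0.3, 0.1]
width: 1.001
```

```bash
python3 -c "
from h import *
d=grab('wrist','w1.png')
W=cloud(d);
go(.449,.0135,.25)
q=W[(W[...,2]>.13)&(W[...,2]<.19)]; print(len(q), np.percentile(q,[2,50,98],axis=0).round(4))"
```

```text
t 1.98 p [0.4494 0.0171 0.2499] F [-0.1  0.8  0.4] w 0.998
x [-0.001  0.    -1.   ] y [0.031 1.    0.   ] z [ 1.    -0.031 -0.001]
j7 -0.07 row [-0.0002 -0.0036 -0.0003] turn 0.007 rows 0.08698399191584359 0.055912386843326445
1469 [[ 0.4356 -0.0369  0.1344]
 [ 0.4454  0.0202  0.1632]
 [ 0.4517  0.0673  0.1652]]
```

View pics/w1.png

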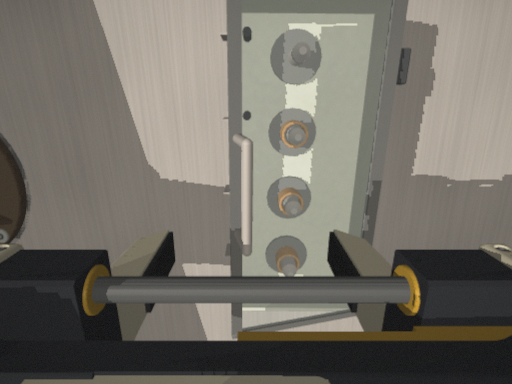

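{"api": "move_arm", "payload": {"steps": "0.04 0 -0.002 0.007 0; 0.08 0 -0.002 0.007 0; 0.106 0 -0.002 0.007 0; 0.106 0 -0.002 0.007 0; 0.106 0 -0.002 0.007 255; 0.106 0 -0.002 0.007 255; 0.106 0 -0.002 0.007 255; 0.106 0 -0.002 0.007 255; 0.106 0 -0.002 0.007 255; 0.106 0 -0.002 0.007 255", "squeeze": 20}}

```text
clock: 2.82
position: [0.4484, 0.0164, 0.1448]
ee_rot: [0.031, 1.569, -0.03]
force: [0.6, -1.0, 0.4]
width: 0.614
```

```bash
python3 -c "
from h import *
go(.449,.0135,.25)
d=grab('wrist','w2.png')"
```

```text
t 2.82 p [0.4484 0.0164 0.1448] F [ 0.6 -1.   0.4] w 0.614
x [ 0.001  0.001 -1.   ] y [0.039 0.999 0.001] z [ 0.999 -0.039  0.001]
j7 0.08 row [-0.1052 -0.0028  0.0008] turn -0.001 rows 2.5235230865050786 0.007088460975950284
```

View pics/w2.png

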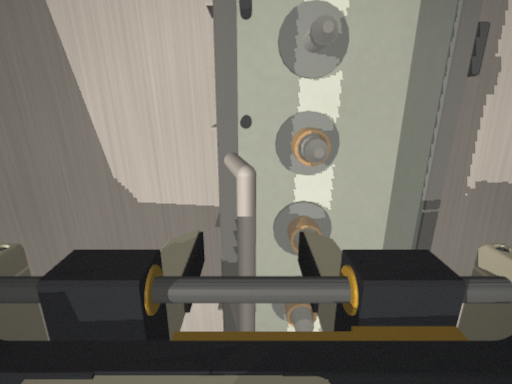

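{"api": "move_arm", "payload": {"steps": "0 0 0 0 255; 0 0 0 0 255; 0 0 0 0 255; 0 0 0 0 255; 0 0 0 0 255; 0 0 0 0 255; 0 0 0 0 255; 0 0 0 0 255; 0 0 0 0 255; 0 0 0 0 255"}}

```text
clock: 3.7
position: [0.4457, 0.0163, 0.1435]
ee_rot: [0.031, 1.575, -0.031]
force: [-5.6, 1.3, 2.6]
width: 0.097
```

Run:
```python
import numpy as np
f=lambda a:np.array([-.168*np.cos(a)+.044*np.sin(a),.168*np.sin(a)+.044*np.cos(a)])
A=np.linspace(.246,1.78,25)[1:]
for i in range(0,24,8):
    o=f(.246) if i==0 else f(A[i-1])
    print('; '.join('%.4f 0 %.4f 0 255'%(-(f(a)-o)[1],(f(a)-o)[0]-(.0025 if i==0 else 0)) for a in A[i:i+8]))
```

```text
-0.0096 0 0.0031 0 255; -0.0187 0 0.0094 0 255; -0.0275 0 0.0162 0 255; -0.0358 0 0.0236 0 255; -0.0436 0 0.0315 0 255; -0.0509 0 0.0398 0 255; -0.0576 0 0.0486 0 255; -0.0638 0 0.0579 0 255
-0.0056 0 0.0096 0 255; -0.0105 0 0.0195 0 255; -0.0148 0 0.0298 0 255; -0.0184 0 0.0403 0 255; -0.0214 0 0.0510 0 255; -0.0237 0 0.0618 0 255; -0.0252 0 0.0728 0 255; -0.0261 0 0.0839 0 255
-0.0002 0 0.0111 0 255; 0.0004 0 0.0222 0 255; 0.0017 0 0.0332 0 255; 0.0036 0 0.0441 0 255; 0.0063 0 0.0549 0 255; 0.0096 0 0.0655 0 255; 0.0136 0 0.0758 0 255; 0.0183 0 0.0859 0 255
```

{"api": "move_arm", "payload": {"steps": "-0.0096 0 0.0031 0 255; -0.0187 0 0.0094 0 255; -0.0275 0 0.0162 0 255; -0.0358 0 0.0236 0 255; -0.0436 0 0.0315 0 255; -0.0509 0 0.0398 0 255; -0.0576 0 0.0486 0 255; -0.0638 0 0.0579 0 255"}}

```text
clock: 4.37
position: [0.5032, 0.0139, 0.2075]
ee_rot: [0.031, 1.577, -0.03]
force: [-11.5, 0.3, 9.4]
width: 0.1
```

```bash
python3 -c "
from h import *
st();grab('wrist','w3.png')"
```

```text
t 4.37 p [0.5032 0.0139 0.2075] F [-11.5   0.3   9.4] w 0.1
x [-0.006  0.001 -1.   ] y [0.039 0.999 0.   ] z [ 0.999 -0.039 -0.006]
```

View pics/w3.png

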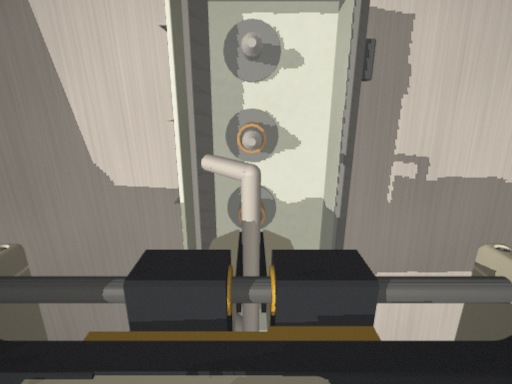

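{"api": "move_arm", "payload": {"steps": "-0.0076 0 0.0080 0 255; -0.0125 0 0.0170 0 255; -0.0168 0 0.0270 0 255; -0.0204 0 0.0375 0 255; -0.0234 0 0.0480 0 255; -0.0257 0 0.0588 0 255; -0.0272 0 0.0698 0 255; -0.0281 0 0.0809 0 255"}}

```text
clock: 5.08
position: [0.5861, 0.0105, 0.2359]
ee_rot: [0.031, 1.573, -0.031]
force: [-4.6, -1.4, 2.1]
width: 0.099
```

{"api": "move_arm", "payload": {"steps": "-0.0002 0 0.0111 0 255; 0.0004 0 0.0222 0 255; 0.0017 0 0.0332 0 255; 0.0036 0 0.0441 0 255; 0.0063 0 0.0549 0 255; 0.0096 0 0.0655 0 255; 0.0136 0 0.0758 0 255; 0.0183 0 0.0859 0 255; 0.019 0 0.088 0 255"}}

```text
clock: 5.83
position: [0.6757, 0.0068, 0.2157]
ee_rot: [0.03, 1.571, -0.032]
force: [-1.6, -1.9, 0.3]
width: 0.103
```

```bash
python3 -c "
from h import *
st();grab('wrist','w4.png');grab('scene','s4.png')"
```

```text
t 5.83 p [0.6757 0.0068 0.2157] F [-1.6 -1.9  0.3] w 0.103
x [-0.001 -0.001 -1.   ] y [ 0.039  0.999 -0.001] z [ 0.999 -0.039 -0.   ]
```

View pics/s4.png

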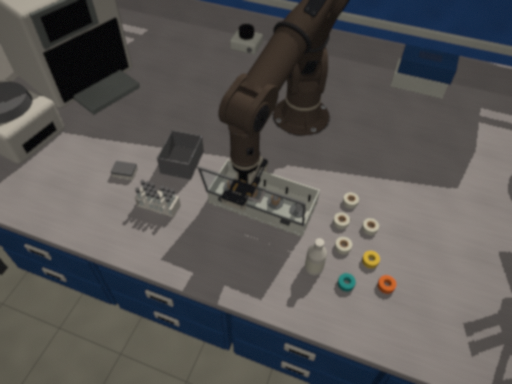

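{"api": "move_arm", "payload": {"steps": "0 0 0 0 202; 0 0 0 0 202; 0 0 0 0 202; 0 0 0 0 202; -0.02 0 0 0 202; -0.05 0 0 0 202; -0.08 0 0 0 202; -0.11 0 0 0 202; -0.14 0 0 0 202"}}

```text
clock: 6.68
position: [0.6742, 0.0077, 0.3588]
ee_rot: [0.031, 1.57, -0.03]
force: [1.0, -0.7, 0.2]
width: 0.208
```

```bash
python3 -c "
from h import *
go(.50,.012,.33)"
```

```text
t 6.68 p [0.6742 0.0077 0.3588] F [ 1.  -0.7  0.2] w 0.208
x [ 0.001  0.001 -1.   ] y [0.039 0.999 0.001] z [ 0.999 -0.039  0.001]
j7 0.12 row [ 0.0287 -0.0025 -0.1743] turn -0.001 rows 4.236000955902095 0.005698869367773085
```

{"api": "move_arm", "payload": {"steps": "0.003 -0.05 -0.172 0 0; 0.003 -0.05 -0.172 0 0; 0.003 -0.05 -0.172 0 0; 0.003 -0.05 -0.172 0 0; 0.003 -0.05 -0.172 0 0; 0.003 -0.05 -0.172 0 0; 0.003 -0.05 -0.172 0 0; 0.003 -0.05 -0.172 0 0"}}

```text
clock: 7.35
position: [0.5017, -0.0351, 0.3543]
ee_rot: [0.03, 1.569, -0.029]
force: [-0.3, -0.3, -0.1]
width: 0.737
```

```bash
python3 -c "
from h import *
st()
d=grab('wrist','w5.png'); W=cloud(d)
np.save('w5.npy',W)
from h import *
for n in ('wrist','scene','top'):
    W=cloud(grab(n))
    q=W[(W[...,2]>.10)&(W[...,0]>.56)&(W[...,0]<.72)&(W[...,2]<.28)&(abs(W[...,1]-.01)<.2)]
    print(n,len(q))
    if len(q)>50: print(np.percentile(q,[2,50,98],axis=0).round(3))
"
```

```text
t 7.35 p [ 0.5017 -0.0351  0.3543] F [-0.3 -0.3 -0.1] w 0.737
x [ 0.001  0.001 -1.   ] y [0.038 0.999 0.001] z [ 0.999 -0.038  0.001]
wrist 21684
[[ 0.602 -0.115  0.106]
 [ 0.625  0.026  0.204]
 [ 0.674  0.133  0.247]]
scene 2141
[[ 0.605 -0.174  0.103]
 [ 0.627  0.018  0.192]
 [ 0.679  0.187  0.249]]
top 1099
[[ 0.602 -0.174  0.105]
 [ 0.628  0.056  0.208]
 [ 0.678  0.188  0.253]]
```

View pics/w5.png

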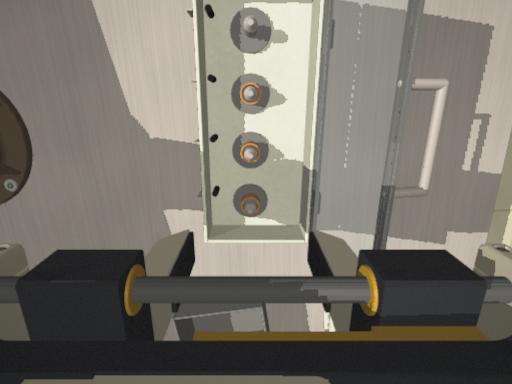

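Run:
```python
from h import *
d=grab('wrist'); W=cloud(d)
a=cv2.resize(d['img'][0:240,180:340],None,fx=2.5,fy=2.5);cv2.imwrite('pics/w6.png',a)
ex=np.array([np.cos(YAW),np.sin(YAW)]);ey=np.array([-ex[1],ex[0]])
o0=np.array([.502,.0115])
for lane,yy in enumerate([.135,.045,-.045,-.135],1):
    c=o0+ey*yy
    for n,WW in (('wrist',W),('scene',cloud(grab('scene'))),('top',cloud(grab('top')))):
        r=np.linalg.norm(WW[...,:2]-c,axis=-1)
        k=(r<.03)&(WW[...,2]>.052)&(WW[...,2]<.08)
        k2=(r<.035)&(WW[...,2]>.034)&(WW[...,2]<.05)
        print(lane,n,k.sum(),WW[k].mean(0).round(4) if k.any() else '',(np.ptp(WW[k],axis=0)).round(3) if k.any() else '','core',k2.sum(),((WW[k2].min(0)+WW[k2].max(0))/2).round(4) if k2.any() else '','exp',c.round(4))
```

```text
1 wrist 201 [0.5078 0.1441 0.0622] [0.019 0.02  0.017] core 30 [0.5078 0.1387 0.0412] exp [0.5071 0.1464]
1 scene 0   core 0  exp [0.5071 0.1464]
1 top 19 [0.5096 0.1464 0.0639] [0.016 0.017 0.013] core 2 [0.5142 0.1417 0.0417] exp [0.5071 0.1464]
2 wrist 156 [0.5042 0.0557 0.0627] [0.019 0.019 0.013] core 148 [0.5038 0.0557 0.0396] exp [0.5037 0.0565]
2 scene 0   core 0  exp [0.5037 0.0565]
2 top 13 [0.5065 0.06   0.0632] [0.021 0.009 0.017] core 10 [0.5057 0.0631 0.0444] exp [0.5037 0.0565]
3 wrist 138 [ 0.5004 -0.0328  0.0622] [0.019 0.019 0.016] core 159 [ 0.5003 -0.0337  0.0418] exp [ 0.5003 -0.0335]
3 scene 0   core 0  exp [ 0.5003 -0.0335]
3 top 0   core 0  exp [ 0.5003 -0.0335]
4 wrist 123 [ 0.4969 -0.1216  0.0618] [0.02  0.019 0.017] core 144 [ 0.4967 -0.1225  0.042 ] exp [ 0.4969 -0.1234]
4 scene 0   core 0  exp [ 0.4969 -0.1234]
4 top 20 [ 0.4986 -0.1223  0.0637] [0.016 0.016 0.024] core 20 [ 0.4977 -0.125   0.0428] exp [ 0.4969 -0.1234]
```

View pics/w6.png

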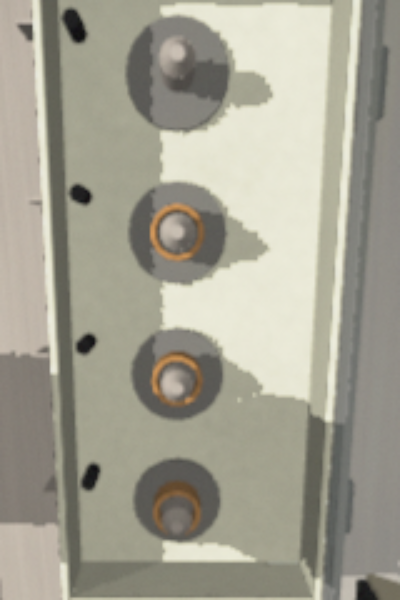

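```bash
python3 -c "
from h import *
go(.497,-.123,.10)"
```

```text
t 8.0 p [ 0.5007 -0.036   0.3539] F [-0.7 -0.1 -0.1] w 1.001
x [-0. -0. -1.] y [ 0.039  0.999 -0.   ] z [ 0.999 -0.039 -0.   ]
j7 0.06 row [ 0.2539 -0.0871 -0.0003] turn -0.001 rows 6.437794583390199 0.009668413712066837
```

{"api": "move_arm", "payload": {"steps": "0.04 -0.02 -0.002 0 94; 0.08 -0.04 -0.002 0 94; 0.12 -0.06 -0.002 0 94; 0.15 -0.08 -0.002 0 94; 0.18 -0.087 -0.002 0 94; 0.21 -0.087 -0.002 0 94; 0.25 -0.087 -0.002 0 94; 0.254 -0.087 -0.002 0 94; 0.254 -0.087 -0.002 0 94", "squeeze": 10}}

```text
clock: 8.75
position: [0.4938, -0.1226, 0.0987]
ee_rot: [0.031, 1.575, -0.031]
force: [0.2, -0.5, 0.7]
width: 0.631
```

```bash
python3 -c "
from h import *
go(.496,-.123,.027)"
```

```text
t 8.75 p [ 0.4938 -0.1226  0.0987] F [ 0.2 -0.5  0.7] w 0.631
x [-0.005  0.    -1.   ] y [ 0.04   0.999 -0.   ] z [ 0.999 -0.04  -0.005]
j7 0.5 row [ 0.0717 -0.0003  0.0026] turn -0.002 rows 1.7195602412718498 0.012821899214889854
```

{"api": "move_arm", "payload": {"steps": "0.03 0 0.001 0 94; 0.06 0 0.001 0 94; 0.072 0 0.001 0 94; 0.072 0 0.001 0 94; 0.072 0 0.001 0 255; 0.072 0 0.001 0 255; 0.072 0 0.001 0 255; 0.072 0 0.001 0 255; 0.072 0 0.001 0 255; 0.072 0 0.001 0 255", "squeeze": 10}}

```text
clock: 9.58
position: [0.4972, -0.1227, 0.029]
ee_rot: [0.031, 1.569, -0.03]
force: [-1.6, 0.7, 8.9]
width: 0.346
```

{"api": "move_arm", "payload": {"steps": "-0.02 0 0 0 255; -0.05 0 0 0 255; -0.085 0 0 0 255; -0.115 0 0 0 255; -0.12 0 0 0 255; -0.12 0 0 0 255"}}

```text
clock: 10.08
position: [0.4978, -0.1229, 0.1501]
ee_rot: [0.031, 1.566, -0.03]
force: [-0.0, 0.7, -0.1]
width: 0.344
```

```bash
python3 -c "
from h import *
go(.445,-.366,.12)
grab('wrist','w7.png')"
```

```text
t 10.08 p [ 0.4978 -0.1229  0.1501] F [-0.   0.7 -0.1] w 0.344
x [ 0.005  0.    -1.   ] y [0.039 0.999 0.   ] z [ 0.999 -0.039  0.005]
j7 0.45 row [ 0.0298 -0.245  -0.0435] turn -0.001 rows 6.008901421634537 0.005636369420685128
```

View pics/w7.png

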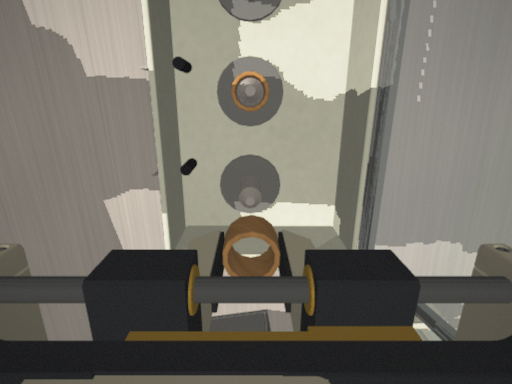

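{"api": "move_arm", "payload": {"steps": "0 -0.04 -0.007 0 255; 0 -0.08 -0.014 0 255; 0 -0.12 -0.022 0 255; 0 -0.16 -0.03 0 255; 0 -0.2 -0.037 0 255; 0 -0.24 -0.044 0 255; 0.02 -0.245 -0.044 0 255; 0.05 -0.245 -0.044 0 255; 0.06 -0.245 -0.044 0 100; 0.06 -0.245 -0.044 0 100"}}

```text
clock: 10.97
position: [0.4405, -0.3638, 0.0842]
ee_rot: [0.034, 1.577, -0.028]
force: [0.0, 0.0, 0.2]
width: 0.441
```

{"api": "move_arm", "payload": {"steps": "0 0 0 0 94; 0 0 0 0 94; -0.05 0 0 0 94; -0.06 0.04 0.007 0 94; -0.06 0.08 0.014 0 94; -0.06 0.12 0.022 0 94; -0.06 0.16 0.029 0 94; -0.06 0.2 0.037 0 94; -0.06 0.24 0.044 0 94; -0.06 0.28 0.047 0 94"}}

```text
clock: 11.8
position: [0.5022, -0.0854, 0.1496]
ee_rot: [0.03, 1.567, -0.029]
force: [1.5, -0.4, 0.6]
width: 0.631
```

```bash
python3 -c "
from h import *
go(.500,-.034,.027)
grab('scene','s8.png')
W=cloud(grab('top'));k=(abs(W[...,0]-.443)<.07)&(abs(W[...,1]+.366)<.05)&(W[...,2]>.015);print(k.sum(),W[k].mean(0))"
```

```text
t 11.8 p [ 0.5022 -0.0854  0.1496] F [ 1.5 -0.4  0.6] w 0.631
x [ 0.003  0.    -1.   ] y [0.038 0.999 0.001] z [ 0.999 -0.038  0.003]
j7 0.37 row [ 0.1226  0.0512 -0.0046] turn 0.0 rows 3.1876426465202408 0.002395632449982088
44 [ 0.45172879 -0.36020575  0.02316536]
```

View pics/s8.png

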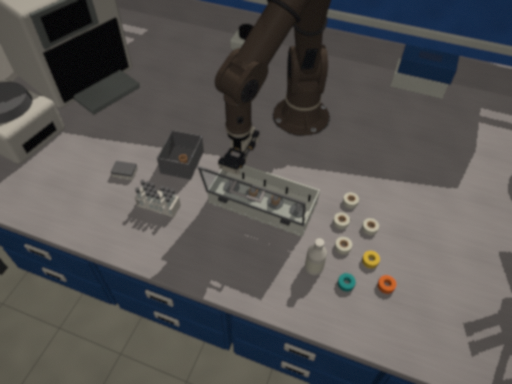

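{"api": "move_arm", "payload": {"steps": "0 0.03 -0.003 0 94; 0 0.051 -0.003 0 94; 0.03 0.051 -0.003 0 94; 0.03 0.051 -0.003 0 94"}}

```text
clock: 12.23
position: [0.4985, -0.0347, 0.1162]
ee_rot: [0.028, 1.573, -0.027]
force: [-1.8, -0.4, -1.2]
width: 0.633
```

```bash
python3 -c "
from h import *
go(.4995,-.0335,.027)"
```

```text
t 12.23 p [ 0.4985 -0.0347  0.1162] F [-1.8 -0.4 -1.2] w 0.633
x [-0.002  0.001 -1.   ] y [0.035 0.999 0.001] z [ 0.999 -0.035 -0.002]
j7 0.31 row [0.0892 0.0012 0.0012] turn 0.003 rows 2.1397728717065854 0.025956141147881695
```

{"api": "move_arm", "payload": {"steps": "0.03 0.001 0.001 0 94; 0.06 0.001 0.001 0 94; 0.087 0.001 0.001 0 94; 0.088 0.001 0.001 0 94; 0.088 0.001 0.001 0 255; 0.088 0.001 0.001 0 255; 0.088 0.001 0.001 0 255; 0.088 0.001 0.001 0 255; 0.088 0.001 0.001 0 255; 0.088 0.001 0.001 0 255"}}

```text
clock: 13.07
position: [0.5018, -0.0359, 0.0313]
ee_rot: [0.031, 1.568, -0.03]
force: [-0.7, -1.0, 10.1]
width: 0.361
```

{"api": "move_arm", "payload": {"steps": "-0.02 0 0 0 255; -0.05 0 0 0 255; -0.085 0 0 0 255; -0.12 0 0 0 255; -0.12 0 0 0 255; -0.12 0 0 0 255"}}

```text
clock: 13.57
position: [0.5021, -0.0357, 0.1522]
ee_rot: [0.031, 1.566, -0.029]
force: [-0.6, 0.2, -0.5]
width: 0.359
```

```bash
python3 -c "
from h import *
go(.445,-.366,.08)"
```

```text
t 13.57 p [ 0.5021 -0.0357  0.1522] F [-0.6  0.2 -0.5] w 0.359
x [ 0.005  0.001 -1.   ] y [0.038 0.999 0.001] z [ 0.999 -0.038  0.005]
j7 0.27 row [ 0.0715 -0.3324 -0.0447] turn -0.0 rows 8.22344222756919 0.00398634107897422
```

{"api": "move_arm", "payload": {"steps": "0 -0.04 -0.005 0 255; 0 -0.08 -0.01 0 255; 0 -0.12 -0.016 0 255; 0 -0.16 -0.021 0 255; 0 -0.2 -0.027 0 255; 0 -0.24 -0.032 0 255; 0 -0.28 -0.037 0 255; 0 -0.32 -0.043 0 255; 0.02 -0.332 -0.045 0 255; 0.05 -0.332 -0.045 0 255"}}

```text
clock: 14.4
position: [0.4416, -0.372, 0.1011]
ee_rot: [0.032, 1.567, -0.04]
force: [0.2, 0.6, 0.3]
width: 0.362
```

{"api": "move_arm", "payload": {"steps": "0.01 0 0 0 94; 0.01 0 0 0 94; 0.01 0 0 0 94; 0.01 0 0 0 94; 0 0 0 0 94; -0.04 0 0 0 94; -0.06 0.04 0.006 0 94; -0.06 0.08 0.012 0 94; -0.06 0.12 0.018 0 94; -0.06 0.16 0.024 0 94"}}

```text
clock: 15.23
position: [0.474, -0.2053, 0.1623]
ee_rot: [0.031, 1.567, -0.031]
force: [1.4, 0.2, -0.8]
width: 0.632
```

```bash
python3 -c "
from h import *
go(.503,.056,.13)"
```

```text
t 15.23 p [ 0.474  -0.2053  0.1623] F [ 1.4  0.2 -0.8] w 0.632
x [ 0.004  0.    -1.   ] y [0.039 0.999 0.   ] z [ 0.999 -0.039  0.004]
j7 0.62 row [0.0324 0.2622 0.0186] turn -0.001 rows 6.350812642470411 0.009184060958519424
```

{"api": "move_arm", "payload": {"steps": "0.032 0.262 0.018 0 94; 0.032 0.262 0.018 0 94; 0.032 0.262 0.018 0 94; 0.032 0.262 0.018 0 94; 0.032 0.262 0.018 0 94; 0.032 0.262 0.018 0 94; 0.032 0.262 0.018 0 94; 0.032 0.262 0.018 0 94; 0.032 0.262 0.018 0 94"}}

```text
clock: 15.98
position: [0.5017, 0.055, 0.1291]
ee_rot: [0.029, 1.569, -0.028]
force: [0.6, -0.5, -0.4]
width: 0.63
```

```bash
python3 -c "
from h import *
go(.503,.056,.033);grab('scene','s9.png')"
```

```text
t 15.98 p [0.5017 0.055  0.1291] F [ 0.6 -0.5 -0.4] w 0.63
x [ 0.001  0.    -1.   ] y [0.036 0.999 0.   ] z [ 0.999 -0.036  0.001]
j7 0.12 row [0.0961 0.001  0.0011] turn 0.002 rows 2.3044232256948383 0.013725272726457405
```

View pics/s9.png

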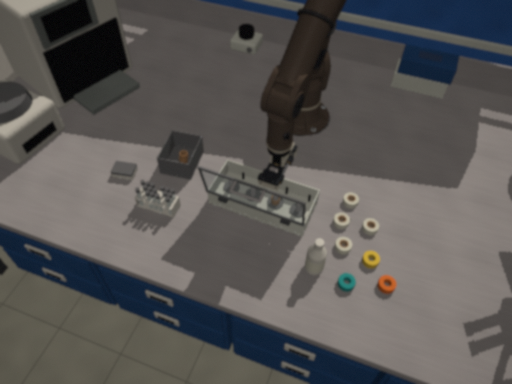

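{"api": "move_arm", "payload": {"steps": "0.03 0.001 0.001 0 94; 0.06 0.001 0.001 0 94; 0.09 0.001 0.001 0 94; 0.099 0.001 0.001 0 94; 0.099 0.001 0.001 0 94; 0.099 0.001 0.001 0 94"}}

```text
clock: 16.53
position: [0.5027, 0.0537, 0.0299]
ee_rot: [0.032, 1.57, -0.033]
force: [-0.0, 0.5, 0.7]
width: 0.63
```

```bash
python3 -c "
from h import *
go(.503,.056,.033);grab('wrist','w10.png')"
```

```text
t 16.53 p [0.5027 0.0537 0.0299] F [-0.   0.5  0.7] w 0.63
x [ 0. -0. -1.] y [ 0.041  0.999 -0.   ] z [ 0.999 -0.041  0.   ]
j7 0.25 row [-0.0031  0.0023  0.0002] turn -0.003 rows 0.09251166314819728 0.02725153055374463
```

View pics/w10.png

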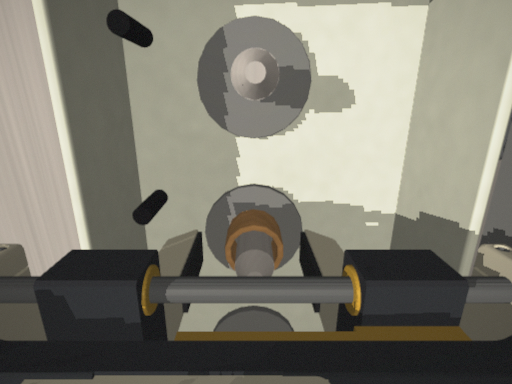

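{"api": "move_arm", "payload": {"steps": "-0.001 0.002 0 0 255; -0.001 0.002 0 0 255; -0.001 0.002 0 0 255; -0.001 0.002 0 0 255; -0.001 0.002 0 0 255; -0.001 0.002 0 0 255; -0.02 0.002 0 0 255; -0.05 0.002 0 0 255; -0.085 0.002 0 0 255; -0.12 0.002 0 0 255"}}

```text
clock: 17.42
position: [0.5016, 0.0567, 0.1499]
ee_rot: [0.03, 1.572, -0.032]
force: [1.1, 0.6, -0.1]
width: 0.356
```

```bash
python3 -c "
from h import *
go(.440,-.370,.08)"
```

```text
t 17.42 p [0.5016 0.0567 0.1499] F [ 1.1  0.6 -0.1] w 0.356
x [-0.002 -0.001 -1.   ] y [ 0.04   0.999 -0.001] z [ 0.999 -0.04  -0.002]
j7 0.09 row [ 0.0705 -0.4287 -0.0446] turn -0.002 rows 10.473074354774385 0.012765352127830809
```

{"api": "move_arm", "payload": {"steps": "0 -0.428 -0.044 0 255; 0 -0.428 -0.044 0 255; 0 -0.428 -0.044 0 255; 0 -0.428 -0.044 0 255; 0 -0.428 -0.044 0 255; 0 -0.428 -0.044 0 255; 0 -0.428 -0.044 0 255; 0 -0.428 -0.044 0 255; 0 -0.428 -0.044 0 255; 0 -0.428 -0.044 0 255"}}

```text
clock: 18.25
position: [0.4428, -0.3572, 0.1488]
ee_rot: [0.031, 1.571, -0.03]
force: [1.8, 0.1, -0.2]
width: 0.356
```

{"api": "move_arm", "payload": {"steps": "0 -0.018 0 0 255; 0.04 -0.018 0 0 255; 0.06 -0.018 0 0 255; 0.065 -0.018 0 0 255; 0.065 -0.018 0 0 94; 0.065 -0.018 0 0 94; 0.065 -0.018 0 0 94; 0.065 -0.018 0 0 94; 0.03 -0.018 0 0 94; -0.02 -0.018 0 0 94"}}

```text
clock: 19.08
position: [0.4418, -0.372, 0.1602]
ee_rot: [0.032, 1.574, -0.029]
force: [1.2, -0.9, -0.5]
width: 0.628
```

```bash
python3 -c "
from h import *
s,M=st()
d=grab('wrist','w11.png')
for n in ('top','scene'):
    d=grab(n,n+'11.png');W=cloud(d); z=W[...,2]
    obj=((z>.012)&(z<.05)&(W[...,0]>.25)&(W[...,0]<.9)&(W[...,1]>.2)&(W[...,1]<.6)).astype(np.uint8)
    k,l,stt,c=cv2.connectedComponentsWithStats(obj)
    for i in range(1,k):
        if stt[i,4]<40: continue
        q=W[l==i];print(((q.min(0)+q.max(0))/2).round(4),d['img'][l==i].mean(0).round())
"
```

```text
t 19.08 p [ 0.4418 -0.372   0.1602] F [ 1.2 -0.9 -0.5] w 0.628
x [-0.004  0.002 -1.   ] y [0.039 0.999 0.002] z [ 0.999 -0.039 -0.004]
[0.734  0.3825 0.0255] [113. 126.  70.]
[0.6903 0.507  0.0268] [ 58. 100. 184.]
[0.6186 0.4386 0.0264] [ 76. 157. 187.]
[0.5966 0.338  0.0257] [146. 173. 183.]
[0.4955 0.3068 0.0265] [147. 173. 184.]
[0.4826 0.4105 0.0255] [144. 170. 181.]
[0.3939 0.3156 0.0271] [146. 172. 183.]
[0.3925 0.315  0.0223] [131. 149. 159.]
[0.4977 0.3058 0.0214] [133. 151. 160.]
[0.4823 0.4085 0.0218] [132. 151. 160.]
[0.5974 0.3378 0.0222] [134. 153. 162.]
[0.6163 0.4383 0.0221] [ 60. 145. 173.]
[0.725  0.2663 0.031 ] [ 89.  99. 103.]
[0.7297 0.382  0.0229] [110. 117.  51.]
[0.688  0.5064 0.0217] [ 48.  92. 170.]
```

View pics/w11.png

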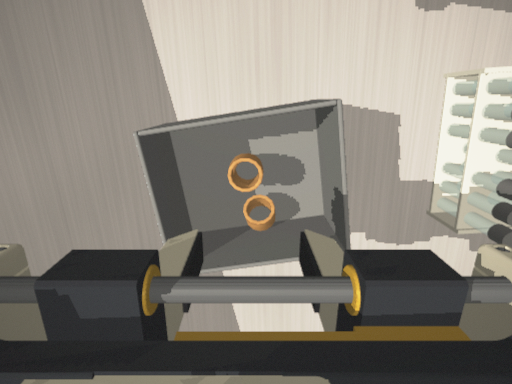

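View pics/scene11.png

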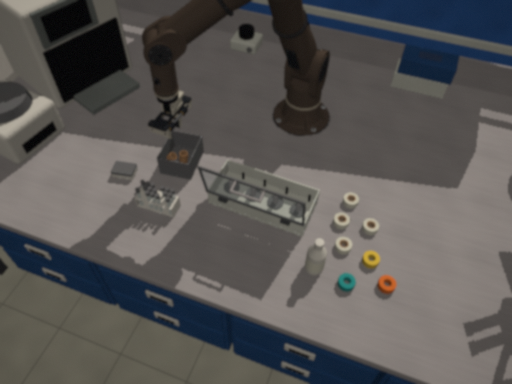

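```bash
python3 -c "
from h import *
d=grab('scene');a=cv2.resize(d['img'][125:190,150:330],None,fx=4.4,fy=4.4,interpolation=cv2.INTER_CUBIC);cv2.imwrite('pics/s12.png',a)
d=grab('top');b=cv2.resize(d['img'][170:260,190:370],None,fx=4.4,fy=4.4,interpolation=cv2.INTER_CUBIC);cv2.imwrite('pics/t12.png',b)"
```

```text
(no output)
```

View pics/s12.png

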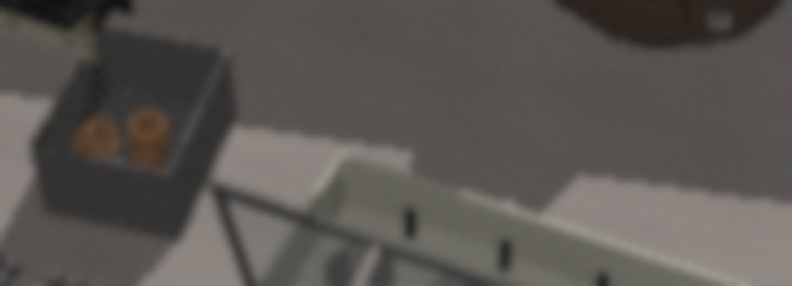

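View pics/t12.png

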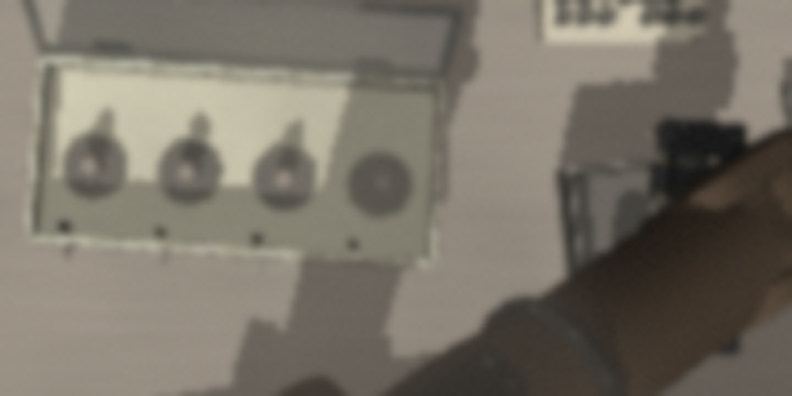

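```bash
python3 -c "
from h import *
go(.393,.3153,.13)"
```

```text
t 19.33 p [ 0.4433 -0.3731  0.1613] F [ 0.1  0.4 -0.4] w 0.634
x [ 0.002 -0.    -1.   ] y [ 0.038  0.999 -0.   ] z [ 0.999 -0.038  0.002]
j7 0.95 row [ 0.0311  0.686  -0.0768] turn -0.0 rows 16.569301630918066 0.003080547776386666
```

{"api": "move_arm", "payload": {"steps": "0 0.35 -0.02 0 50; 0 0.35 -0.02 0 50; 0 0.35 -0.02 0 50; 0 0.35 -0.02 0 50; 0 0.35 -0.02 0 50; 0 0.35 -0.02 0 50; 0 0.35 -0.02 0 50; 0 0.35 -0.02 0 50; 0 0.686 -0.077 0 50; 0 0.686 -0.077 0 50"}}

```text
clock: 20.17
position: [0.4253, 0.0446, 0.16]
ee_rot: [0.03, 1.572, -0.031]
force: [1.6, -0.7, 0.6]
width: 0.803
```

{"api": "move_arm", "payload": {"steps": "0.03 0.266 -0.043 0 50; 0.03 0.266 -0.043 0 50; 0.03 0.266 -0.043 0 50; 0.03 0.266 -0.043 0 50; 0.03 0.266 -0.043 0 50; 0.03 0.266 -0.043 0 50; 0.03 0.266 -0.043 0 50; 0.03 0.266 -0.043 0 50; 0.03 0.266 -0.043 0 50"}}

```text
clock: 20.92
position: [0.3929, 0.3106, 0.1295]
ee_rot: [0.027, 1.572, -0.03]
force: [-0.5, -0.1, 0.4]
width: 0.805
```

```bash
cat > f.py <<'E'
from h import *
import sys
def rolls(n,fn=None):
    d=grab(n,fn);W=cloud(d); z=W[...,2]
    obj=((z>.012)&(z<.05)&(W[...,0]>.25)&(W[...,0]<.9)&(W[...,1]>.21)&(W[...,1]<.6)&(d['img'].min(-1)>90)).astype(np.uint8)
    k,l,stt,c=cv2.connectedComponentsWithStats(obj)
    for i in range(1,k):
        if stt[i,4]<40: continue
        q=W[l==i]; q=q[abs(q[:,2]-np.median(q[:,2]))<.008]
        (cx,cy),r=cv2.minEnclosingCircle((q[:,:2]).astype(np.float32))
        print(n,stt[i,4],((q.min(0)+q.max(0))/2).round(4),'circ',round(cx,4),round(cy,4),round(r,4))
if __name__=='__main__':
    rolls('wrist','f.png');rolls('top')
    x=[float(v) for v in sys.argv[1:]]
    go(*x)
E
python3 f.py .393 .3153 .004
```

```text
wrist 3011 [0.4809 0.4094 0.0219] circ 0.4811 0.4094 0.0291
wrist 2723 [0.5935 0.3383 0.0215] circ 0.5935 0.3381 0.0296
wrist 2099 [0.391  0.316  0.0218] circ 0.391 0.3159 0.029
wrist 2169 [0.4941 0.3067 0.0217] circ 0.4943 0.3062 0.0293
top 128 [0.5965 0.3373 0.0265] circ 0.5968 0.3383 0.0293
top 80 [0.4972 0.3066 0.0265] circ 0.4971 0.3075 0.029
top 55 [0.4924 0.4155 0.0269] circ 0.4926 0.4163 0.0253
top 63 [0.3942 0.3012 0.0248] circ 0.3942 0.3091 0.027
t 21.02 p [0.3939 0.3086 0.1301] F [-0.3  0.1  0.5] w 0.805
x [-0.001 -0.001 -1.   ] y [ 0.04   0.999 -0.002] z [ 0.999 -0.04  -0.001]
j7 -0.49 row [ 0.1261  0.0069 -0.0011] turn -0.002 rows 3.0291140676867467 0.0180031459078549
```

View pics/f.png

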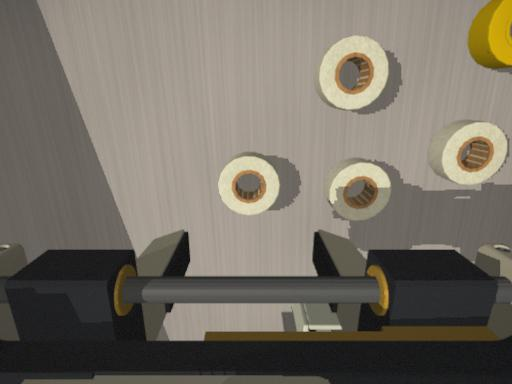

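{"api": "move_arm", "payload": {"steps": "0.04 0.007 -0.002 0 50; 0.08 0.007 -0.002 0 50; 0.11 0.007 -0.002 0 50; 0.118 0.007 -0.002 0 50; 0.118 0.007 -0.002 0 50; 0.118 0.007 -0.002 0 255; 0.118 0.007 -0.002 0 255; 0.118 0.007 -0.002 0 255; 0.118 0.007 -0.002 0 255; 0.118 0.007 -0.002 0 255", "squeeze": 25}}

```text
clock: 21.85
position: [0.3934, 0.3178, 0.0143]
ee_rot: [0.033, 1.569, -0.029]
force: [-0.9, -2.1, 9.8]
width: 0.628
```

```bash
python3 -c "
from h import *
st();grab('wrist','w13.png')"
```

```text
t 21.85 p [0.3934 0.3178 0.0143] F [-0.9 -2.1  9.8] w 0.628
x [ 0.002  0.002 -1.   ] y [0.039 0.999 0.002] z [ 0.999 -0.039  0.002]
```

View pics/w13.png

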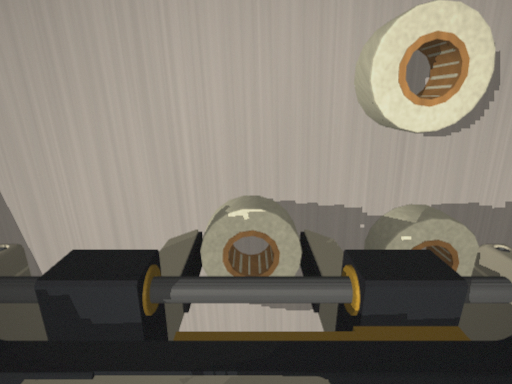

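{"api": "move_arm", "payload": {"steps": "-0.02 0 0 0 255; -0.05 0 0 0 255; -0.09 0 0 0 255; -0.13 0 0 0 255; -0.14 0 0 0 255; -0.14 0 0 0 255"}}

```text
clock: 22.4
position: [0.3941, 0.3188, 0.1565]
ee_rot: [0.035, 1.566, -0.025]
force: [-0.3, 0.4, -0.6]
width: 0.629
```

```bash
cat > held.py <<'E'
from h import *
def held(fn='held.png'):
    s,M=st(); d=grab('wrist',fn); W=cloud(d); s=arm.observe()
    p=s['position']; L=(W-p)@M
    k=(abs(L[...,2])<.034)&(abs(L[...,1])<.045)&(L[...,0]>-.035)&(L[...,0]<.03)
    hsv=cv2.cvtColor(d['img'],cv2.COLOR_BGR2HSV)
    q=L[k]; 
    t=np.percentile(q[:,0],5); top=k&(abs(L[...,0]-np.median(q[q[:,0]<t+.006][:,0]))<.004)
    qq=L[top]; (cy,cz),r=cv2.minEnclosingCircle(qq[:,1:].astype(np.float32))
    print('n',top.sum(),'top dx',np.median(qq[:,0]).round(4),'center y,z',round(cy,4),round(cz,4),'r',round(r,4),'ext',qq[:,1].min().round(4),qq[:,1].max().round(4))
    br=top&(hsv[...,1]>110)
    if br.sum()>20:
        (cy,cz),r=cv2.minEnclosingCircle(L[br][:,1:].astype(np.float32)); print('core',br.sum(),round(cy,4),round(cz,4),round(r,4))
if __name__=='__main__': held()
E
python3 held.py
```

```text
t 22.4 p [0.3941 0.3188 0.1565] F [-0.3  0.4 -0.6] w 0.629
x [ 0.004  0.006 -1.   ] y [0.039 0.999 0.006] z [ 0.999 -0.039  0.004]
n 344 top dx -0.0275 center y,z 0.01 0.0 r 0.034 ext -0.006 0.0111
```

View pics/held.png

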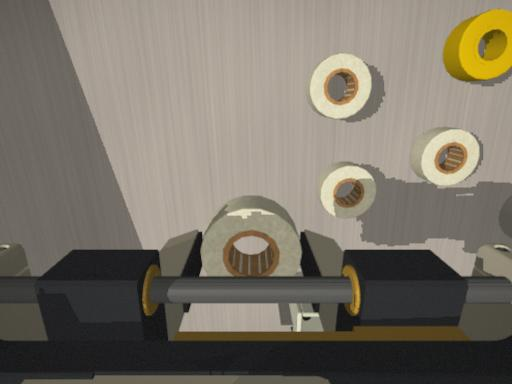

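```bash
cat > held.py <<'E'
from h import *
def held(fn='held.png'):
    d=grab('wrist',fn); W=cloud(d); s,M=st()
    L=(W-s['position'])@M
    # brown ring: saturated
    hsv=cv2.cvtColor(d['img'],cv2.COLOR_BGR2HSV)
    k=np.zeros(L.shape[:2],bool); k[190:300,190:310]=True
    k&=(hsv[...,1]>110)&(abs(L[...,2])<.02)&(L[...,0]<.02)
    t=np.percentile(L[k][:,0],15); ring=k&(abs(L[...,0]-t)<.003)
    q=L[ring]
    A=np.c_[2*q[:,1:],np.ones(len(q))]; c=np.linalg.lstsq(A,(q[:,1:]**2).sum(1),rcond=None)[0]
    (cy,cz),r=cv2.minEnclosingCircle(q[:,1:].astype(np.float32))
    print('ring n',ring.sum(),'topx',t.round(4),'fit',c[:2].round(4),'r',np.sqrt(c[2]+c[0]**2+c[1]**2).round(4),'enc',round(cy,4),round(cz,4),round(r,4))
if __name__=='__main__': held()
E
python3 held.py
```

```text
t 22.5 p [0.392  0.3176 0.1529] F [-0.   0.1 -0.8] w 0.623
x [ 0.     0.002 -1.   ] y [0.038 0.999 0.002] z [ 0.999 -0.038  0.   ]
ring n 736 topx -0.0125 fit [-0.0009  0.0011] r 0.0141 enc -0.0016 0.0013 0.0161
```

```bash
python3 -c "
from h import *
go(.5065,.1465,.12)"
```

```text
t 22.5 p [0.392  0.3176 0.1529] F [-0.   0.1 -0.8] w 0.623
x [ 0.     0.002 -1.   ] y [0.038 0.999 0.002] z [ 0.999 -0.038  0.   ]
j7 -0.52 row [ 0.0327 -0.1666  0.121 ] turn -0.0 rows 4.9992770928284465 0.0027546246714340583
```

{"api": "move_arm", "payload": {"steps": "0 -0.033 0.024 0 255; 0 -0.066 0.048 0 255; 0 -0.1 0.073 0 255; 0 -0.133 0.097 0 255; 0 -0.167 0.121 0 255; 0.03 -0.167 0.121 0 255; 0.04 -0.167 0.121 0 255; 0.04 -0.167 0.121 0 255; 0.04 -0.167 0.121 0 255"}}

```text
clock: 23.25
position: [0.5052, 0.1459, 0.1115]
ee_rot: [0.029, 1.574, -0.031]
force: [-0.8, 1.0, -0.4]
width: 0.627
```

```bash
python3 held.py; python3 -c "
from h import *
go(.5065,.1465,.04)"
```

```text
t 23.3 p [0.5059 0.1464 0.1123] F [1.1 1.  0.2] w 0.624
x [-0.002 -0.    -1.   ] y [ 0.038  0.999 -0.   ] z [ 0.999 -0.038 -0.002]
ring n 750 topx -0.0101 fit [-0.0021 -0.0004] r 0.0141 enc -0.0026 -0.0002 0.0162
t 23.3 p [0.5059 0.1464 0.1123] F [1.1 1.  0.2] w 0.624
x [-0.002 -0.    -1.   ] y [ 0.038  0.999 -0.   ] z [ 0.999 -0.038 -0.002]
j7 -0.05 row [0.0723 0.0001 0.0007] turn 0.0 rows 1.7342652353123496 0.0037307876732235457
```

View pics/held.png

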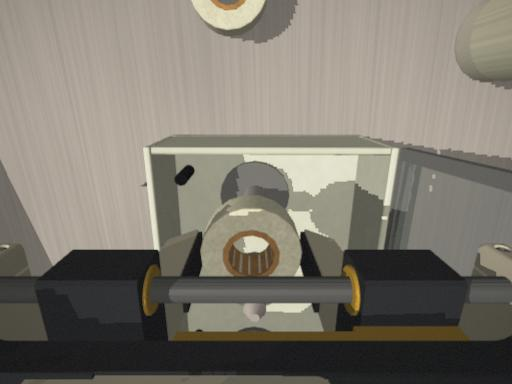

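{"api": "move_arm", "payload": {"steps": "0.015 0.0005 0.001 0 255; 0.03 0.0005 0.001 0 255; 0.045 0.0005 0.001 0 255; 0.06 0.0005 0.001 0 255; 0.07 0.0005 0.001 0 255; 0.07 0.0005 0.001 0 255"}}

```text
clock: 23.8
position: [0.5067, 0.1469, 0.0416]
ee_rot: [0.029, 1.572, -0.03]
force: [-0.9, 0.0, -0.3]
width: 0.625
```

{"api": "move_arm", "payload": {"steps": "0.005 0 0 0 255; 0.01 0 0 0 255; 0.01 0 0 0 255; 0.01 0 0 0 60; 0.01 0 0 0 60; 0.01 0 0 0 60; 0.01 0 0 0 60; -0.03 0 0 0 60; -0.07 0 0 0 60; -0.10 0 0 0 60"}}

```text
clock: 24.63
position: [0.5081, 0.1455, 0.1449]
ee_rot: [0.031, 1.57, -0.032]
force: [1.1, -0.6, 0.1]
width: 0.763
```

```bash
python3 f.py .494 .3065 .13
```

```text
wrist 1509 [0.4945 0.2918 0.0223] circ 0.4945 0.303 0.0288
wrist 1920 [0.6831 0.2668 0.0334] circ 0.6929 0.2668 0.0291
top 129 [0.5969 0.3385 0.0256] circ 0.5987 0.3378 0.0312
top 112 [0.4973 0.3118 0.0257] circ 0.4968 0.3069 0.029
top 135 [0.4826 0.41   0.0247] circ 0.4831 0.41 0.0294
t 24.73 p [0.5107 0.1465 0.1473] F [-0.1 -0.4 -0.5] w 0.763
x [ 0.007  0.003 -1.   ] y [0.04  0.999 0.004] z [ 0.999 -0.04   0.007]
j7 -0.08 row [ 0.0177  0.1592 -0.0231] turn -0.002 rows 3.880950696709684 0.012407761610390367
```

View pics/f.png

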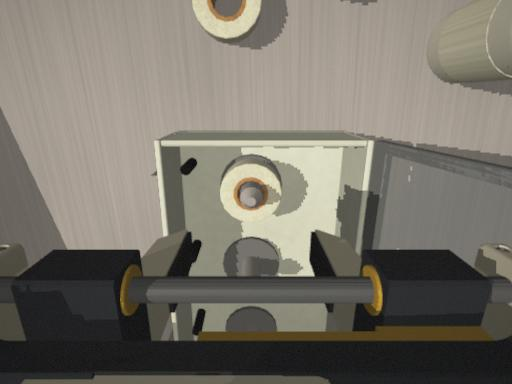

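{"api": "move_arm", "payload": {"steps": "0 0.16 -0.0215 0 50; 0 0.16 -0.0215 0 50; 0 0.16 -0.0215 0 50; 0 0.16 -0.0215 0 50; 0 0.16 -0.0215 0 50; 0.04 0.16 -0.0215 0 50; 0.06 0.16 -0.0215 0 50; 0.06 0.16 -0.0215 0 50"}}

```text
clock: 25.4
position: [0.4895, 0.3053, 0.0784]
ee_rot: [0.027, 1.576, -0.034]
force: [-0.5, -0.2, 0.1]
width: 0.804
```

```bash
python3 f.py .495 .3065 .014
```

```text
wrist 4458 [0.4815 0.4094 0.0245] circ 0.4815 0.4094 0.0289
wrist 3750 [0.5937 0.3384 0.0217] circ 0.5938 0.3386 0.0292
wrist 2976 [0.4945 0.3063 0.0219] circ 0.4946 0.3062 0.0291
top 51 [0.4953 0.288  0.0263] circ 0.4955 0.2942 0.0251
t 25.5 p [0.4922 0.3059 0.0823] F [0.5 0.1 0.3] w 0.801
x [-0.001 -0.001 -1.   ] y [ 0.04   0.999 -0.001] z [ 0.999 -0.04  -0.001]
j7 -0.28 row [0.0683 0.0008 0.0029] turn -0.002 rows 1.6396132323160395 0.014083254335533368
```

{"api": "move_arm", "payload": {"steps": "0.03 0.001 0.003 0 50; 0.06 0.001 0.003 0 50; 0.069 0.001 0.003 0 50; 0.069 0.001 0.003 0 50; 0.069 0.001 0.003 0 255; 0.069 0.001 0.003 0 255; 0.069 0.001 0.003 0 255; 0.069 0.001 0.003 0 255; 0.069 0.001 0.003 0 255; 0.069 0.001 0.003 0 255"}}

```text
clock: 26.33
position: [0.4966, 0.3082, 0.0154]
ee_rot: [0.032, 1.569, -0.029]
force: [-1.8, -0.1, 7.8]
width: 0.625
```

{"api": "move_arm", "payload": {"steps": "-0.02 0 0 0 255; -0.05 0 0 0 255; -0.09 0 0 0 255; -0.13 0 0 0 255; -0.14 0 0 0 255; -0.14 0 0 0 255"}}

```text
clock: 26.83
position: [0.4977, 0.3088, 0.158]
ee_rot: [0.035, 1.565, -0.027]
force: [-0.6, 0.3, -0.4]
width: 0.621
```

```bash
python3 held.py; python3 -c "
from h import *
go(.5035,.057,.11)"
```

```text
t 26.88 p [0.4964 0.3084 0.1557] F [-0.2  0.2 -0.3] w 0.619
x [ 0.003  0.003 -1.   ] y [0.039 0.999 0.003] z [ 0.999 -0.039  0.003]
ring n 757 topx -0.0123 fit [-0.0013  0.0015] r 0.0141 enc -0.0018 0.002 0.0167
t 26.88 p [0.4964 0.3084 0.1557] F [-0.2  0.2 -0.3] w 0.619
x [ 0.003  0.003 -1.   ] y [0.039 0.999 0.003] z [ 0.999 -0.039  0.003]
j7 -0.34 row [ 0.0449 -0.251   0.0167] turn -0.001 rows 6.12910570125567 0.005824656846078469
```

View pics/held.png

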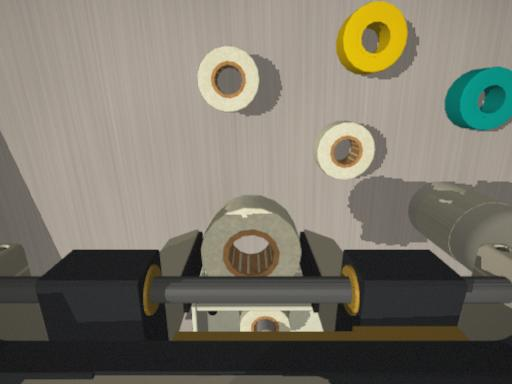

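{"api": "move_arm", "payload": {"steps": "0 -0.04 0.003 0 255; 0 -0.08 0.006 0 255; 0 -0.12 0.009 0 255; 0 -0.16 0.012 0 255; 0 -0.2 0.015 0 255; 0 -0.251 0.0165 0 255; 0.02 -0.251 0.0165 0 255; 0.045 -0.251 0.0165 0 255; 0.045 -0.251 0.0165 0 255; 0.045 -0.251 0.0165 0 255"}}

```text
clock: 27.72
position: [0.5005, 0.056, 0.1073]
ee_rot: [0.03, 1.575, -0.032]
force: [0.8, -0.4, 0.6]
width: 0.624
```

```bash
python3 held.py; python3 -c "
from h import *
go(.5035,.0575,.04)"
```

```text
t 27.77 p [0.5016 0.0564 0.1083] F [0.3 0.  0.1] w 0.623
x [-0.002 -0.001 -1.   ] y [ 0.039  0.999 -0.001] z [ 0.999 -0.039 -0.002]
ring n 756 topx -0.009 fit [-0.0022 -0.0008] r 0.0141 enc -0.0029 -0.0007 0.0162
t 27.77 p [0.5016 0.0564 0.1083] F [0.3 0.  0.1] w 0.623
x [-0.002 -0.001 -1.   ] y [ 0.039  0.999 -0.001] z [ 0.999 -0.039 -0.002]
j7 0.13 row [0.0683 0.0012 0.002 ] turn -0.001 rows 1.6385308277830823 0.005654824708324568
```

View pics/held.png

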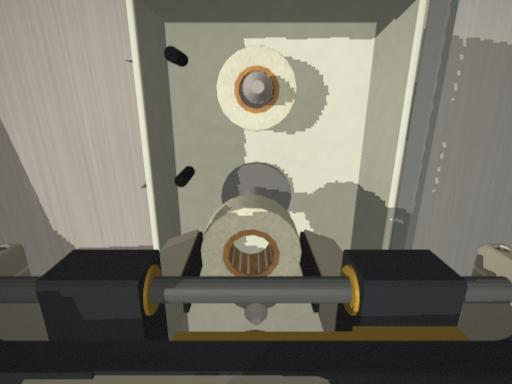

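{"api": "move_arm", "payload": {"steps": "0.015 0.0015 0.002 0 255; 0.03 0.0015 0.002 0 255; 0.045 0.0015 0.002 0 255; 0.06 0.0015 0.002 0 255; 0.068 0.0015 0.002 0 255; 0.075 0.0015 0.002 0 255; 0.075 0.0015 0.002 0 255"}}

```text
clock: 28.35
position: [0.5045, 0.0582, 0.0334]
ee_rot: [0.03, 1.571, -0.03]
force: [-0.3, 0.8, 0.2]
width: 0.622
```

{"api": "move_arm", "payload": {"steps": "0 0 0 0 60; 0 0 0 0 60; 0 0 0 0 60; 0 0 0 0 60; -0.03 0 0 0 60; -0.07 0 0 0 60; -0.11 0 0 0 60; -0.11 0.03 0 0 60; -0.11 0.06 0 0 60"}}

```text
clock: 29.1
position: [0.5086, 0.117, 0.1468]
ee_rot: [0.036, 1.565, -0.032]
force: [0.5, 1.1, -0.9]
width: 0.763
```

```bash
python3 f.py .482 .4095 .13
```

```text
wrist 1269 [0.6821 0.254  0.0321] circ 0.6826 0.254 0.0183
top 129 [0.5962 0.3376 0.0258] circ 0.5961 0.338 0.0296
top 132 [0.4825 0.4095 0.0256] circ 0.4836 0.4098 0.0288
t 29.2 p [0.5068 0.1232 0.1442] F [ 0.4  0.2 -0.6] w 0.762
x [ 0.001  0.003 -1.   ] y [0.032 0.999 0.003] z [ 0.999 -0.032  0.001]
j7 -0.02 row [ 0.0151  0.2853 -0.0341] turn 0.006 rows 6.900648921595508 0.0442159351752025
```

View pics/f.png

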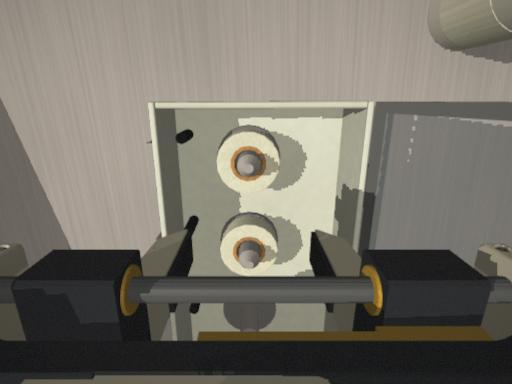

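{"api": "move_arm", "payload": {"steps": "0 0.285 -0.034 0.006 50; 0 0.285 -0.034 0.006 50; 0 0.285 -0.034 0.006 50; 0 0.285 -0.034 0.006 50; 0 0.285 -0.034 0.006 50; 0 0.285 -0.034 0.006 50; 0 0.285 -0.034 0.006 50; 0.03 0.285 -0.034 0.006 50; 0.06 0.285 -0.034 0.006 50; 0.06 0.285 -0.034 0.006 50"}}

```text
clock: 30.03
position: [0.4804, 0.4023, 0.0785]
ee_rot: [0.029, 1.576, -0.039]
force: [-1.7, -1.5, -0.5]
width: 0.801
```

```bash
python3 f.py .482 .4095 .014
```

```text
wrist 3041 [0.4814 0.4097 0.0217] circ 0.4812 0.4095 0.0291
wrist 53 [0.5951 0.3661 0.0234] circ 0.5951 0.3653 0.0088
top 124 [0.5964 0.3388 0.0257] circ 0.5961 0.3388 0.029
top 59 [0.4824 0.3924 0.0265] circ 0.4824 0.4006 0.0272
t 30.13 p [0.4835 0.4025 0.0834] F [-0.3 -0.2  0.5] w 0.803
x [-0.001 -0.002 -1.   ] y [ 0.046  0.999 -0.002] z [ 0.999 -0.046 -0.001]
j7 -0.42 row [ 0.0694  0.0071 -0.0017] turn -0.008 rows 1.672630372247828 0.06377687049996439
```

{"api": "move_arm", "payload": {"steps": "0.03 0.007 -0.001 -0.008 50; 0.06 0.007 -0.001 -0.008 50; 0.07 0.007 -0.001 -0.008 50; 0.07 0.007 -0.001 -0.008 50; 0.07 0.007 -0.001 -0.008 255; 0.07 0.007 -0.001 -0.008 255; 0.07 0.007 -0.001 -0.008 255; 0.07 0.007 -0.001 -0.008 255; 0.07 0.007 -0.001 -0.008 255; 0.07 0.007 -0.001 -0.008 255"}}

```text
clock: 30.97
position: [0.4843, 0.4112, 0.0157]
ee_rot: [0.031, 1.568, -0.028]
force: [-0.5, -1.0, 8.5]
width: 0.632
```

{"api": "move_arm", "payload": {"steps": "-0.02 0 0 0 255; -0.05 0 0 0 255; -0.09 0 0 0 255; -0.13 0 0 0 255; -0.14 0 0 0 255; -0.14 0 0 0 255"}}

```text
clock: 31.47
position: [0.4854, 0.412, 0.1586]
ee_rot: [0.034, 1.565, -0.025]
force: [0.2, -0.2, -0.4]
width: 0.625
```

```bash
python3 held.py; python3 -c "
from h import *
go(.5000,-.032,.11)"
```

```text
t 31.52 p [0.484  0.4115 0.1561] F [-0.2 -1.1 -1.5] w 0.632
x [ 0.003  0.003 -1.   ] y [0.037 0.999 0.004] z [ 0.999 -0.037  0.003]
ring n 784 topx -0.0122 fit [-0.0007  0.0015] r 0.0142 enc -0.0011 0.0016 0.0161
t 31.52 p [0.484  0.4115 0.1561] F [-0.2 -1.1 -1.5] w 0.632
x [ 0.003  0.003 -1.   ] y [0.037 0.999 0.004] z [ 0.999 -0.037  0.003]
j7 -0.47 row [ 0.0446 -0.4427  0.0322] turn 0.001 rows 10.698395623381952 0.007808756736125133
```

{"api": "move_arm", "payload": {"steps": "0 -0.443 0.032 0 255; 0 -0.443 0.032 0 255; 0 -0.443 0.032 0 255; 0 -0.443 0.032 0 255; 0 -0.443 0.032 0 255; 0 -0.443 0.032 0 255; 0 -0.443 0.032 0 255; 0 -0.443 0.032 0 255; 0 -0.443 0.032 0 255; 0 -0.443 0.032 0 255"}}

```text
clock: 32.35
position: [0.4965, -0.0075, 0.1528]
ee_rot: [0.029, 1.572, -0.029]
force: [0.9, 0.1, -1.1]
width: 0.628
```

{"api": "move_arm", "payload": {"steps": "0 -0.028 0.002 0 255; 0.02 -0.028 0.002 0 255; 0.045 -0.028 0.002 0 255; 0.045 -0.028 0.002 0 255; 0.045 -0.028 0.002 0 255"}}

```text
clock: 32.77
position: [0.4969, -0.0338, 0.1074]
ee_rot: [0.029, 1.575, -0.03]
force: [-0.6, 0.0, -0.3]
width: 0.626
```

```bash
python3 held.py; python3 -c "
from h import *
go(.5000,-.032,.033)"
```

```text
t 32.82 p [ 0.498  -0.0337  0.1084] F [ 1.   1.  -0.5] w 0.629
x [-0.002 -0.    -1.   ] y [ 0.037  0.999 -0.   ] z [ 0.999 -0.037 -0.002]
ring n 788 topx -0.0087 fit [-0.0014 -0.0008] r 0.0142 enc -0.0019 -0.0008 0.0163
t 32.82 p [ 0.498  -0.0337  0.1084] F [ 1.   1.  -0.5] w 0.629
x [-0.002 -0.    -1.   ] y [ 0.037  0.999 -0.   ] z [ 0.999 -0.037 -0.002]
j7 0.33 row [0.0754 0.0018 0.0021] turn 0.001 rows 1.8101923005323084 0.00801296068969215
```

View pics/held.png

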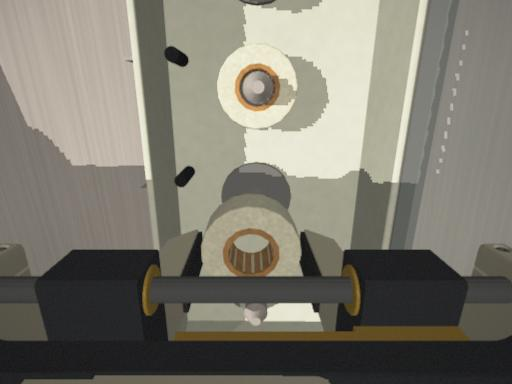

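{"api": "move_arm", "payload": {"steps": "0.015 0.001 0.002 0 255; 0.03 0.001 0.002 0 255; 0.045 0.001 0.002 0 255; 0.06 0.001 0.002 0 255; 0.068 0.001 0.002 0 255; 0.075 0.001 0.002 0 255; 0.075 0.001 0.002 0 255"}}

```text
clock: 33.4
position: [0.5009, -0.0325, 0.0335]
ee_rot: [0.029, 1.571, -0.028]
force: [0.6, 0.1, -0.3]
width: 0.629
```

{"api": "move_arm", "payload": {"steps": "0 0 0 0 60; 0 0 0 0 60; 0 0 0 0 60; 0 0 0 0 60; -0.03 0 0 0 60; -0.07 0 0 0 60; -0.11 0 0 0 60; -0.12 0.03 0 0 60; -0.12 0.06 0 0 60; -0.12 0.06 0 0 60"}}

```text
clock: 34.23
position: [0.5038, 0.0334, 0.1546]
ee_rot: [0.027, 1.569, -0.021]
force: [-0.6, 0.0, -1.0]
width: 0.77
```

```bash
python3 f.py .595 .3385 .15 .46
```

```text
top 129 [0.5961 0.3378 0.0262] circ 0.597 0.3386 0.0295
t 34.33 p [0.5028 0.0285 0.1538] F [ 0.1 -0.9  0. ] w 0.764
x [ 0.     0.001 -1.   ] y [0.034 0.999 0.001] z [ 0.999 -0.034  0.   ]
j7 0.15 row [0.004  0.313  0.0816] turn -0.494 rows 7.756935917358602 3.9517754241216707
```

View pics/f.png

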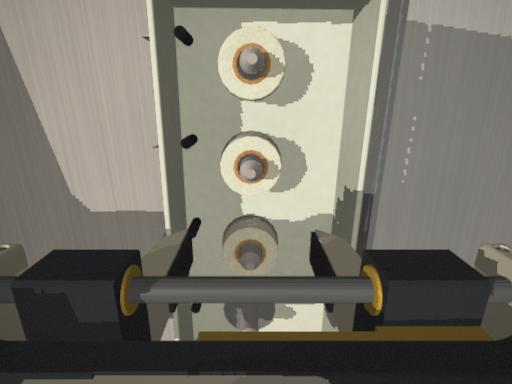

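{"api": "move_arm", "payload": {"steps": "0 0.313 0 0 50; 0 0.313 0 0 50; 0 0.313 0 0 50; 0 0.313 0 0 50; 0 0.313 0 0 50; 0 0.313 0 0 50; 0 0.313 0 0 50; 0 0.313 0 -0.125 50; 0 0.313 0.03 -0.25 50; 0 0.313 0.06 -0.375 50"}}

```text
clock: 35.17
position: [0.5735, 0.3398, 0.1527]
ee_rot: [-0.274, 1.555, 0.274]
force: [1.7, -0.2, -0.4]
width: 0.802
```

```bash
python3 f.py .595 .3385 .15 .46
```

```text
wrist 1775 [0.5938 0.3385 0.0219] circ 0.5938 0.3388 0.029
wrist 43 [0.675  0.2637 0.0192] circ 0.6753 0.2637 0.0067
top 60 [0.5987 0.328  0.0262] circ 0.5986 0.3336 0.0275
t 35.27 p [0.5795 0.334  0.1534] F [ 1.3 -0.7  0.2] w 0.807
x [ 0.004 -0.002 -1.   ] y [-0.332  0.943 -0.003] z [0.943 0.332 0.003]
j7 0.04 row [ 0.0035 -0.0008  0.0161] turn -0.121 rows 0.39501006582771486 0.9702907326654522
```

{"api": "move_arm", "payload": {"steps": "0.01 -0.001 0.016 -0.12 50; 0.05 -0.001 0.016 -0.12 50; 0.07 -0.001 0.016 -0.12 50; 0.07 -0.001 0.016 -0.12 50"}}

```text
clock: 35.6
position: [0.5873, 0.3389, 0.0784]
ee_rot: [-0.36, 1.549, 0.355]
force: [-1.2, 0.2, 0.1]
width: 0.803
```

```bash
python3 f.py .595 .3385 .014 .46
```

```text
wrist 2994 [0.5939 0.3385 0.0218] circ 0.5941 0.3385 0.029
t 35.7 p [0.5899 0.3405 0.0833] F [ 0.8 -0.6  1. ] w 0.807
x [-0.001 -0.002 -1.   ] y [-0.44   0.898 -0.001] z [ 0.898  0.44  -0.002]
j7 0.17 row [ 0.0693 -0.004   0.0038] turn -0.004 rows 1.6682969135052295 0.032008387145095796
```

View pics/f.png

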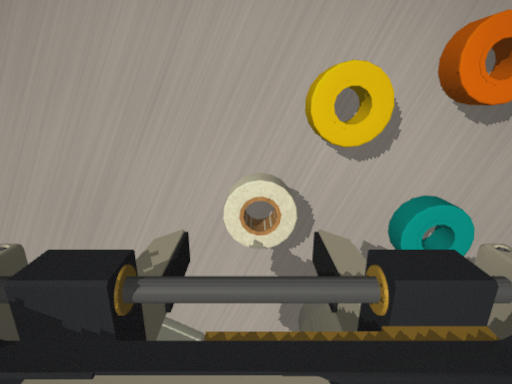

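{"api": "move_arm", "payload": {"steps": "0.03 -0.004 0.004 0 50; 0.06 -0.004 0.004 0 50; 0.07 -0.004 0.004 0 50; 0.07 -0.004 0.004 0 50; 0.07 -0.004 0.004 0 255; 0.07 -0.004 0.004 0 255; 0.07 -0.004 0.004 0 255; 0.07 -0.004 0.004 0 255; 0.07 -0.004 0.004 0 255; 0.07 -0.004 0.004 0 255"}}

```text
clock: 36.53
position: [0.5964, 0.3408, 0.0158]
ee_rot: [-0.358, 1.538, 0.36]
force: [-1.2, -1.2, 7.9]
width: 0.621
```

{"api": "move_arm", "payload": {"steps": "-0.02 0 0 0 255; -0.05 0 0 0 255; -0.09 0 0 0 255; -0.13 0 0 0 255; -0.14 0 0 0 255; -0.14 0 0 0 255"}}

```text
clock: 37.03
position: [0.5978, 0.3412, 0.1591]
ee_rot: [-0.356, 1.533, 0.361]
force: [1.0, 0.3, -1.5]
width: 0.62
```

```bash
python3 held.py; python3 -c "
from h import *
go(.485,.33,.155)"
```

```text
t 37.08 p [0.5964 0.3408 0.1563] F [-0.8  0.1 -1.3] w 0.623
x [ 0.004  0.003 -1.   ] y [-0.442  0.897  0.001] z [0.897 0.442 0.005]
ring n 802 topx -0.0122 fit [-0.0016  0.0009] r 0.0141 enc -0.0022 0.0008 0.0162
t 37.08 p [0.5964 0.3408 0.1563] F [-0.8  0.1 -1.3] w 0.623
x [ 0.004  0.003 -1.   ] y [-0.442  0.897  0.001] z [0.897 0.442 0.005]
j7 0.14 row [ 0.0009  0.0396 -0.1047] turn 0.496 rows 2.683392941425329 3.968430611088859
```

{"api": "move_arm", "payload": {"steps": "0 0.04 -0.105 0.1 255; 0 0.04 -0.105 0.22 255; 0 0.04 -0.105 0.34 255; 0 0.04 -0.105 0.46 255; 0 0.04 -0.105 0.496 255; 0 0.04 -0.105 0.496 255"}}

```text
clock: 37.58
position: [0.4819, 0.3297, 0.1525]
ee_rot: [0.03, 1.572, -0.031]
force: [1.2, 0.3, -0.1]
width: 0.626
```

```bash
python3 -c "
from h import *
go(.4965,-.122,.11)"
```

```text
t 37.58 p [0.4819 0.3297 0.1525] F [ 1.2  0.3 -0.1] w 0.626
x [-0.002 -0.001 -1.   ] y [ 0.039  0.999 -0.001] z [ 0.999 -0.039 -0.002]
j7 -0.36 row [ 0.043  -0.4507  0.0322] turn -0.001 rows 10.885856080376277 0.006473950300703635
```

{"api": "move_arm", "payload": {"steps": "-0.003 -0.45 0.03 0 255; -0.003 -0.45 0.03 0 255; -0.003 -0.45 0.03 0 255; -0.003 -0.45 0.03 0 255; -0.003 -0.45 0.03 0 255; -0.003 -0.45 0.03 0 255; -0.003 -0.45 0.03 0 255; -0.003 -0.45 0.03 0 255; -0.003 -0.45 0.03 0 255; -0.003 -0.45 0.03 0 255"}}

```text
clock: 38.42
position: [0.4946, -0.0889, 0.1559]
ee_rot: [0.028, 1.571, -0.028]
force: [1.2, -0.4, -0.6]
width: 0.624
```

```bash
python3 -c "
from h import *
go(.4965,-.122,.11)"
```

```text
t 38.42 p [ 0.4946 -0.0889  0.1559] F [ 1.2 -0.4 -0.6] w 0.624
x [-0.001 -0.    -1.   ] y [ 0.036  0.999 -0.   ] z [ 0.999 -0.036 -0.001]
j7 0.39 row [ 0.0459 -0.033   0.0031] turn 0.002 rows 1.3571843171153661 0.016102353657775126
```

{"api": "move_arm", "payload": {"steps": "0.01 -0.03 0.003 0.002 255; 0.03 -0.03 0.003 0.002 255; 0.045 -0.03 0.003 0.002 255; 0.045 -0.03 0.003 0.002 255; 0.045 -0.03 0.003 0.002 255"}}

```text
clock: 38.83
position: [0.4962, -0.1171, 0.1106]
ee_rot: [0.031, 1.573, -0.031]
force: [0.5, -0.1, -0.6]
width: 0.624
```

```bash
python3 held.py; python3 -c "
from h import *
go(.4965,-.1215,.033)"
```

```text
t 38.88 p [ 0.4969 -0.117   0.1113] F [ 0.3  0.6 -0.3] w 0.626
x [-0.001 -0.    -1.   ] y [ 0.039  0.999 -0.   ] z [ 0.999 -0.039 -0.001]
ring n 789 topx -0.0088 fit [-0.0015 -0.0005] r 0.0141 enc -0.0022 -0.0004 0.0163
t 38.88 p [ 0.4969 -0.117   0.1113] F [ 0.3  0.6 -0.3] w 0.626
x [-0.001 -0.    -1.   ] y [ 0.039  0.999 -0.   ] z [ 0.999 -0.039 -0.001]
j7 0.5 row [ 0.0783 -0.0045 -0.0002] turn -0.001 rows 1.881876982754857 0.0094567255012592
```

View pics/held.png

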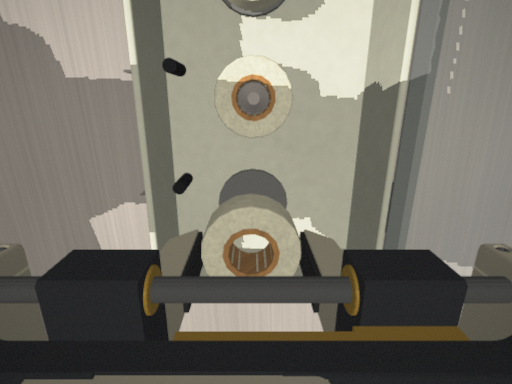

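{"api": "move_arm", "payload": {"steps": "0.005 -0.0045 0 0 255; 0.01 -0.0045 0 0 255; 0.025 -0.0045 0 0 255; 0.04 -0.0045 0 0 255; 0.055 -0.0045 0 0 255; 0.068 -0.0045 0 0 255; 0.077 -0.0045 0 0 255; 0.077 -0.0045 0 0 255"}}

```text
clock: 39.55
position: [0.4967, -0.1212, 0.0333]
ee_rot: [0.031, 1.571, -0.031]
force: [-0.3, -0.2, -0.7]
width: 0.623
```

{"api": "move_arm", "payload": {"steps": "0 0 0 0 60; 0 0 0 0 60; 0 0 0 0 60; 0 0 0 0 60; -0.03 0 0 0 60; -0.07 0 0 0 60; -0.11 0 0 0 60; -0.15 0.01 0 0 60; -0.19 0.03 0 0 60; -0.22 0.06 0 0 60"}}

```text
clock: 40.38
position: [0.4993, -0.0663, 0.2551]
ee_rot: [0.035, 1.567, -0.036]
force: [1.1, 0.3, 0.2]
width: 0.768
```

```bash
cat > lanes.py <<'E'
from h import *
s,M=st(); d=grab('wrist','lanes.png'); W=cloud(d)
ex=np.array([np.cos(YAW),np.sin(YAW)]);ey=np.array([-ex[1],ex[0]]);o0=np.array([.5022,.0115])
for lane,yy in enumerate([.135,.045,-.045,-.135],1):
    c=o0+ey*yy; r=np.linalg.norm(W[...,:2]-c,axis=-1)
    k=(r<.028)&(r>.018)&(W[...,2]>.025); q=W[k]
    if len(q)<30: print(lane,'few');continue
    A=np.c_[q[:,:2]-c,np.ones(len(q))]; co=np.linalg.lstsq(A,q[:,2],rcond=None)[0]
    k2=(r<.036)&(abs(W[...,2]-np.median(q[:,2]))<.004); (cx,cy),rr=cv2.minEnclosingCircle(W[k2][:,:2].astype(np.float32))
    print(lane,len(q),'topz',np.percentile(q[:,2],[5,50,95]).round(4),'tilt',co[:2].round(3),'c-off',(np.array([cx,cy])-c).round(4),round(rr,4))
E
python3 lanes.py
```

```text
t 40.38 p [ 0.4993 -0.0663  0.2551] F [1.1 0.3 0.2] w 0.768
x [ 0.003 -0.001 -1.   ] y [ 0.045  0.999 -0.   ] z [ 0.999 -0.045  0.003]
1 few
2 1171 topz [0.0412 0.0426 0.0439] tilt [ 0.002 -0.002] c-off [ 0.0004 -0.0007] 0.0289
3 7301 topz [0.0423 0.3548 0.3635] tilt [-0.298 -6.594] c-off [-0.0004 -0.0081] 0.0351
4 735 topz [0.0413 0.0425 0.0437] tilt [-0.003  0.001] c-off [-0.0007  0.001 ] 0.0289
```

View pics/lanes.png

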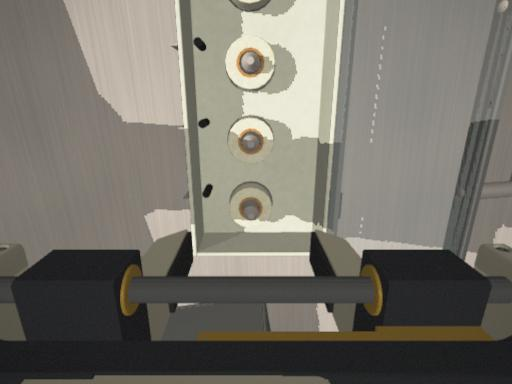

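{"api": "move_arm", "payload": {"steps": "-0.04 0.03 0 0 190; -0.08 0.06 0 0 190; -0.1 0.085 0 0 190; -0.1 0.085 0 0 190; -0.1 0.085 0 0 190; -0.1 0.085 0 0 190"}}

```text
clock: 40.93
position: [0.5023, 0.0206, 0.3513]
ee_rot: [0.031, 1.571, -0.031]
force: [-0.3, -0.1, 0.2]
width: 0.379
```

```bash
sed -i 's/(W\[...,2\]>.025); q/(W[...,2]>.025)\&(W[...,2]<.09); q/' lanes.py; python3 lanes.py; python3 -c "
from h import *
for n in ('wrist','scene','top'):
    W=cloud(grab(n,n+'20.png'))
    for lo,hi in ((.645,.71),):
        k=(W[...,0]>lo)&(W[...,0]<hi)&(abs(W[...,1])<.03)&(W[...,2]>.19)&(W[...,2]<.27); q=W[k]
        print(n,len(q)); 
        if len(q): print(np.percentile(q,[5,50,95],axis=0).round(4))
go(.675,.007,.33)
"
```

```text
t 40.93 p [0.5023 0.0206 0.3513] F [-0.3 -0.1  0.2] w 0.379
x [-0. -0. -1.] y [ 0.039  0.999 -0.   ] z [ 0.999 -0.039 -0.   ]
1 695 topz [0.041  0.0425 0.0439] tilt [-0.001 -0.005] c-off [ 0.    -0.002] 0.0288
2 607 topz [0.041  0.0426 0.044 ] tilt [0.002 0.   ] c-off [ 0.0003 -0.0003] 0.0289
3 518 topz [0.041  0.0425 0.0439] tilt [-0.    -0.001] c-off [-0.      0.0002] 0.0287
4 421 topz [0.0412 0.0425 0.0441] tilt [0.    0.007] c-off [-0.0007  0.0014] 0.0292
wrist 684
[[ 0.6688 -0.0266  0.2303]
 [ 0.6719  0.0016  0.2345]
 [ 0.6773  0.0272  0.2363]]
scene 60
[[ 6.717e-01 -2.720e-02  2.304e-01]
 [ 6.781e-01  1.000e-04  2.346e-01]
 [ 6.821e-01  2.710e-02  2.383e-01]]
top 45
[[ 0.6723 -0.0289  0.2315]
 [ 0.6762  0.0038  0.2353]
 [ 0.6808  0.0264  0.2407]]
t 41.13 p [0.502  0.0195 0.3507] F [ 0.4 -0.1 -0.6] w 0.264
x [-0.002 -0.001 -1.   ] y [ 0.043  0.999 -0.001] z [ 0.999 -0.043 -0.002]
j7 -0.03 row [ 0.0204 -0.0051  0.1734] turn -0.005 rows 4.18929976157627 0.03631823935067047
```

View pics/lanes.png

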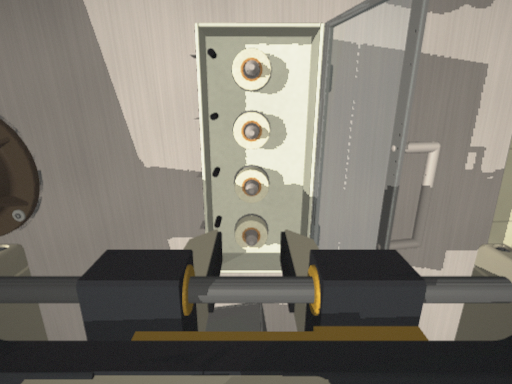

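View pics/scene20.png

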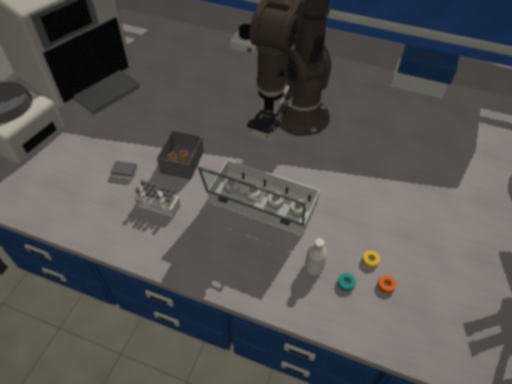

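{"api": "move_arm", "payload": {"steps": "0 -0.005 0.04 -0.005 200; 0 -0.005 0.08 -0.005 200; 0 -0.005 0.12 -0.005 200; 0 -0.005 0.15 -0.005 200; 0 -0.005 0.173 -0.005 200; 0.04 -0.005 0.173 -0.005 200; 0.06 -0.005 0.173 -0.005 200; 0.06 -0.005 0.173 -0.005 200; 0.06 -0.005 0.173 -0.005 200"}}

```text
clock: 41.88
position: [0.6745, 0.0081, 0.2905]
ee_rot: [0.028, 1.574, -0.029]
force: [0.2, 0.4, 1.2]
width: 0.216
```

```bash
python3 -c "
from h import *
W=cloud(grab('wrist','w21.png'))
k=(W[...,0]>.64)&(W[...,0]<.72)&(abs(W[...,1])<.1)&(W[...,2]>.215)&(W[...,2]<.245); q=W[k]
print(len(q),np.percentile(q,[5,50,95],axis=0).round(4))
go(.6755,.007,.217)
"
```

```text
2435 [[ 0.6462 -0.0438  0.2323]
 [ 0.6724  0.0254  0.2355]
 [ 0.6793  0.0581  0.2415]]
t 41.93 p [0.6752 0.0081 0.2923] F [ 0.1 -1.1  0.9] w 0.211
x [-0. -0. -1.] y [ 0.036  0.999 -0.   ] z [ 0.999 -0.036 -0.   ]
j7 0.2 row [ 0.0753 -0.001   0.0003] turn 0.002 rows 1.8061101816259424 0.013173715738210134
```

View pics/w21.png

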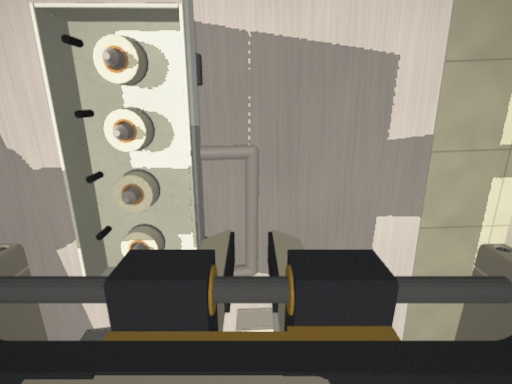

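{"api": "move_arm", "payload": {"steps": "0.03 0 0 0 200; 0.06 0 0 0 200; 0.075 0 0 0 200; 0.075 0 0 0 200; 0.075 0 0 0 255; 0.075 0 0 0 255; 0.075 0 0 0 255; 0.075 0 0 0 255; 0.075 0 0 0 255", "squeeze": 20}}

```text
clock: 42.68
position: [0.6767, 0.0086, 0.2188]
ee_rot: [0.028, 1.567, -0.028]
force: [1.9, -0.5, 6.4]
width: 0.103
```

Run:
```python
import numpy as np
f=lambda a:np.array([-.168*np.cos(a)+.044*np.sin(a),.168*np.sin(a)+.044*np.cos(a)])
A=np.linspace(1.77,0,31)[1:]
for i in range(0,30,10):
    o=f(1.77) if i==0 else f(A[i-1])
    print('; '.join('%.4f 0 %.4f 0 255'%(-(f(a)-o)[1],(f(a)-o)[0]) for a in A[i:i+10]))
```

```text
-0.0042 0 -0.0093 0 255; -0.0079 0 -0.0189 0 255; -0.0110 0 -0.0287 0 255; -0.0135 0 -0.0386 0 255; -0.0155 0 -0.0486 0 255; -0.0168 0 -0.0588 0 255; -0.0175 0 -0.0690 0 255; -0.0177 0 -0.0793 0 255; -0.0172 0 -0.0895 0 255; -0.0161 0 -0.0997 0 255
0.0017 0 -0.0101 0 255; 0.0039 0 -0.0201 0 255; 0.0068 0 -0.0299 0 255; 0.0102 0 -0.0396 0 255; 0.0142 0 -0.0490 0 255; 0.0188 0 -0.0582 0 255; 0.0238 0 -0.0671 0 255; 0.0294 0 -0.0757 0 255; 0.0355 0 -0.0839 0 255; 0.0421 0 -0.0918 0 255
0.0070 0 -0.0075 0 255; 0.0145 0 -0.0145 0 255; 0.0223 0 -0.0211 0 255; 0.0305 0 -0.0272 0 255; 0.0391 0 -0.0328 0 255; 0.0480 0 -0.0379 0 255; 0.0571 0 -0.0425 0 255; 0.0666 0 -0.0465 0 255; 0.0762 0 -0.0500 0 255; 0.0860 0 -0.0529 0 255
```

{"api": "move_arm", "payload": {"steps": "-0.005 0 -0.0093 0 255; -0.0087 0 -0.0189 0 255; -0.0118 0 -0.0287 0 255; -0.0143 0 -0.0386 0 255; -0.0163 0 -0.0486 0 255; -0.0176 0 -0.0588 0 255; -0.0185 0 -0.0690 0 255; -0.0187 0 -0.0793 0 255; -0.0182 0 -0.0895 0 255; -0.0171 0 -0.0997 0 255"}}

```text
clock: 43.52
position: [0.5752, 0.0127, 0.2345]
ee_rot: [0.028, 1.569, -0.027]
force: [2.7, 1.4, 3.9]
width: 0.101
```

{"api": "move_arm", "payload": {"steps": "0.0017 0 -0.0101 0 255; 0.0039 0 -0.0201 0 255; 0.0068 0 -0.0299 0 255; 0.0102 0 -0.0396 0 255; 0.0142 0 -0.0490 0 255; 0.0188 0 -0.0582 0 255; 0.0238 0 -0.0671 0 255; 0.0294 0 -0.0757 0 255; 0.0355 0 -0.0839 0 255; 0.0421 0 -0.0918 0 255"}}

```text
clock: 44.35
position: [0.4832, 0.0165, 0.1918]
ee_rot: [0.028, 1.57, -0.026]
force: [1.7, 2.5, 1.0]
width: 0.099
```

{"api": "move_arm", "payload": {"steps": "0.0070 0 -0.0075 0 255; 0.0145 0 -0.0145 0 255; 0.0223 0 -0.0211 0 255; 0.0305 0 -0.0272 0 255; 0.0391 0 -0.0328 0 255; 0.0480 0 -0.0379 0 255; 0.0571 0 -0.0425 0 255; 0.0666 0 -0.0465 0 255; 0.0762 0 -0.0500 0 255; 0.086 0 -0.0529 0 255"}}

```text
clock: 45.18
position: [0.4303, 0.0183, 0.105]
ee_rot: [0.028, 1.571, -0.026]
force: [0.9, 6.4, 1.1]
width: 0.1
```

```bash
python3 -c "
from h import *
st();grab('wrist','w22.png')"
```

```text
t 45.18 p [0.4303 0.0183 0.105 ] F [0.9 6.4 1.1] w 0.1
x [-0.     0.001 -1.   ] y [0.034 0.999 0.001] z [ 0.999 -0.034 -0.   ]
```

View pics/w22.png

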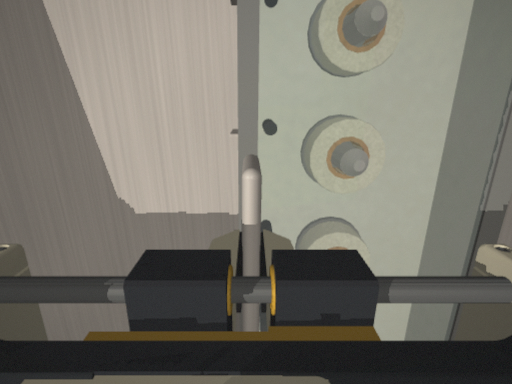

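{"api": "move_arm", "payload": {"steps": "0.003 0 0 0 255; 0.005 0 0 0 255; 0.005 0 0 0 255; 0.005 0 0 0 255"}}

```text
clock: 45.57
position: [0.4299, 0.0176, 0.1007]
ee_rot: [0.028, 1.572, -0.027]
force: [-5.2, 2.6, 15.4]
width: 0.1
```

{"api": "move_arm", "payload": {"steps": "-0.003 0 0 0 180; -0.003 0 0 0 180; -0.003 0 0 0 180; -0.003 0 0 0 180; -0.003 0 0 0 180; -0.04 0 0 0 180; -0.08 0 0 0 180; -0.12 0 0 0 180; -0.16 0 0 0 180; -0.2 0 0 0 180"}}

```text
clock: 46.4
position: [0.4305, 0.0168, 0.3024]
ee_rot: [0.028, 1.571, -0.029]
force: [0.9, 1.5, 0.2]
width: 0.294
```

```bash
cat > cov.py <<'E'
from h import *
st()
for n in ('top','scene','wrist'):
    W=cloud(grab(n,n+'23.png')).reshape(-1,3)
    ex=np.array([np.cos(YAW),np.sin(YAW)]);ey=np.array([-ex[1],ex[0]]);o0=np.array([.5022,.0115])
    u=(W[:,:2]-o0)@ex; v=(W[:,:2]-o0)@ey
    q=(abs(v)<.18)&(u>-.068)&(u<.088)&(W[:,2]>.055)&(W[:,2]<.1)
    z=W[q,2]; uu=u[q]; med=np.median(z); k=abs(z-med)<.006
    p=np.polyfit(uu[k],z[k],1); print(n,q.sum(),'z',med.round(4),'slope',p[0].round(4))
    b=(abs(v)<.045)&(u>-.1)&(u<-.04)&(W[:,2]>.105)&(W[:,2]<.16)
    if b.sum()>5: print('bar u',np.median(u[b]).round(4),'z',np.percentile(W[b,2],[50,80,95]).round(4))
E
python3 cov.py
```

```text
t 46.4 p [0.4305 0.0168 0.3024] F [0.9 1.5 0.2] w 0.294
x [-0.    -0.001 -1.   ] y [ 0.036  0.999 -0.001] z [ 0.999 -0.036 -0.   ]
top 2362 z 0.0809 slope -0.0001
scene 3308 z 0.0794 slope 0.0014
bar u -0.0687 z [0.1227 0.1249 0.128 ]
wrist 28751 z 0.0792 slope 0.0012
bar u -0.0724 z [0.1235 0.1243 0.1251]
```

```bash
python3 -c "
from h import *
d=grab('scene');cv2.imwrite('pics/s24.png',cv2.resize(d['img'][120:260,100:360],None,fx=3,fy=3,interpolation=cv2.INTER_CUBIC))"
```

```text
(no output)
```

View pics/s24.png

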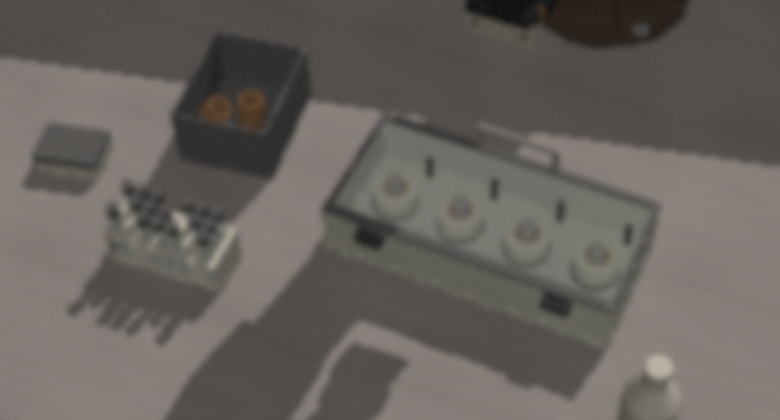

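```bash
python3 -c "
from h import *
from f import rolls
rolls('top'); print(arm.sign_off()); st()"
```

```text
the job is handed in; nothing more can be done
None
the job is handed in; nothing more can be done
```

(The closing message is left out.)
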